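# Loosen the lantern clamp with a reversible ratchet

## Robot

A 6-joint arm with a two-finger parallel gripper is mounted at the origin on the work surface. World frame = base frame: x ahead of the robot, y to its left, z up, the work surface at z = 0. Lengths are in m, angles in rad, forces in N, time in s.
With the tool pointing down it reaches from about 0.35 to 0.775 m from the base axis. Payload 7.3 kg.
Tool frame: the origin (TCP) lies at the very end of the fingers, on their centre line; the grasp point (between the pads) lies 19 mm behind it; z points along the fingers, y is the line along which they close (so a half turn about z gives the same grasp; the last joint's range is limited). The gripper opens to 92 mm and grips with 3 to 60 N. Pads are 19 mm wide; open, the fingers measure 130 mm over their backs; the gripper's body (75 mm by 190 mm) begins 47 mm behind the grasp point.
Start: joints at [-1.368, 0.342, 1.524, -0, 1.275, -0.146], TCP at [0.179, -0.493, 0.227] pointing down, gripper open.
Joint ranges: [-2.53, 2.53], [-0.77, 2.02], [0.04, 2.7], [-1, 4.14], [0.28, 2.66], [-3.11, 3.11]. Speed limits (rad/s): [2.57, 2.57, 3.14, 3.14, 3.14, 3.14].

## Interface

Orientations are given as a unit quaternion [x, y, z, w].
In Python, from cell import * gives the robot as it stands.
- The arm moves only by the tool step_arm, never from a script. Its argument "deltas" is a list of rows, each an object of numbers: "tx", "ty", "tz": the shift along the tool's x, y, z normalised to -1 to 1, where 1 is 30 cm; "wx", "wy", "wz": the turn, a rotation vector about the tool's x, y, z normalised to -1 to 1, where 1 is 45 degrees; "hand": the closure, from 0 (fully open) to 1 (shut). In form: [{"tx": .., "ty": .., "tz": .., "wx": .., "wy": .., "wz": .., "hand": ..}, ...]. A call has 1 to 8 rows; each row is the pose to reach, as a shift and turn from the pose commanded when the call began, along the tool's axes at that moment; what a row does not reach only later rows make up. A row lasts 1/12 s, in which the tool goes at most 41.7 mm and 7.16 degrees, less where a joint would pass 70% of its speed; a pose out of reach is approached as far as the arm can. A call with a number of a shift or a turn outside -1 to 1 is refused whole. A call with a gripper value outside its range is refused whole. The fingers move at their own pace and stop on an object; the grip force is fixed at half the most. Time passes only in rows, so rows that repeat a pose let the fingers close. It gives the time, the measured TCP pose, the force, the opening and the grip force at its end, in the units of the state.
- observe(): the state, without advancing time (a new reading comes with each control period).
- grab_frame(name): name is "side" or "top" or "wrist"; returns a dict with "image" (400x640x3 uint8, red, green, blue), "camera_matrix" (3x3 intrinsics, pixels), "R" (3x3) and "t" (3): a world point X has camera coordinates R X + t. Camera axes: x right, y down, z forward; pixel columns grow to the right and rows downward; lengths in m; the calibration is good to about 2 mm. A picture is of the moment at which its call begins. There is no depth.
- job_done(): hands the job in; it is judged then, once.
The state is a dict: "time_s": time; "q": joint angles; "joint_vel": joint speeds; "joint_torque": joint torques, N m; "ee_pos": TCP position; "tool_rot": TCP orientation; "contact_force": force on the tool from outside, world axes, zero at the start; "ft_torque": the same for the moment, N m; "opening": finger opening in m; "grip_force": force on a finger pad.
Only numpy, scipy, OpenCV 4.12 (cv2) and the standard library are available. Lean on these libraries where they do the work, as an engineer would, in place of code of your own. Each camera call takes 0.05 s, during which the arm holds its last target. There are 200 camera calls.

## Task

Free the solar lantern's clamp: flip the yellow direction lever on the ratchet fully over to its loosening (counter-clockwise) side, then swing the red handle to and fro so that the bolt winds counter-clockwise until it comes up against its stop, and lean on the handle there with about 15 N for a second. Never push any part of the ratchet harder than 22 N, do not tighten the bolt further, leave the bowl, jar and hairbrush where they are, and let go at the end with the ratchet left on the bolt.

Things in the scene. Friction and masses are not known exactly. Their poses are not given: they have to be found in the camera images.
- clamp: Dark steel lantern clamp fixed to the ledge. Origin on the vertical bolt axis at ledge level; x points from bolt to lantern, z up. Plate 14 mm thick, x -80 to 190 mm, y +-75 mm; round boss under the bolt 56 mm wide, 40 mm high. Two upright pins 10 mm thick, tops 100 mm above the ledge, at (-61, +-59) mm limit the handle's swing. Orange lantern, 86 mm wide, 137 mm high, at x = 122 mm.
- ratchet: Reversible ratchet held on the bolt by a socket: turns about the bolt axis only. Origin on that axis at mid-height of head and handle, 84 mm above the ledge; z up; handle along its own -x. Steel head 58 mm wide, 24 mm high; red grip 18 x 18 mm thick from x = -70 to -188 mm. Swings 0.6 rad either side of the clamp's -x direction, then meets a pin (rigid).
- handle_grip (a point): Middle of the red grip, 145 mm from the bolt axis, 84 mm above the ledge: push here sideways. Swinging idle takes 1 to 3 N. With the lever on the loosening side, counter-clockwise swings (from above) turn the bolt and clockwise swings only click back; on the tightening side the reverse. Teeth are 0.39 rad apart: up to that much of a swing is idle before it bites.
- lever (a joint): Yellow direction lever on the ratchet's head, turning about the bolt axis relative to the ratchet: 0 rad = tightening (as it starts), 0.9 = loosening (counter-clockwise from above). Stiff: it stays where it is left, so push it fully over. At 0 it points 0.45 rad clockwise of the ratchet's +x (opposite the handle), at 0.9 as far counter-clockwise. Pushed beyond its end it turns the ratchet.
- lever_tip (a point): Middle of the top edge of the lever's yellow tab, 33 mm from the bolt axis, 112 mm above the ledge; about 2 N sideways here moves it. The tab is 10 mm wide, 14 mm high, reaches 45 mm out from the axis; its underside is 98 mm above the ledge, the head's top 96 mm.
- bolt (a joint): Turn of the bolt (with the socket) in rad: starts at 0 to 0.05 (tight), grows as it loosens, counter-clockwise from above. Turning it takes about 0.6 N m, 4 to 7 N at the handle grip. It meets a stop at 1.25 rad, usually in the second swing; there the handle still gives some millimetres as the ratchet winds up, by an amount to be felt. The aluminium jaw backs off as it turns.
- bowl: Stainless steel bowl, 110 mm wide, 45 mm high, loose on the ledge beside the clamp; origin at the centre of its underside. Leave alone.
- jar: White ceramic jar with blue lid, 72 mm wide, 85 mm high, loose beside the clamp; origin at the centre of its underside. Leave alone.
- hairbrush: Orange plastic hairbrush lying on the ledge, about 200 mm long along its x, 55 mm wide, 26 mm high; origin at the ledge under its middle. Leave alone.

How it is judged:
By the outcome, as a careful person would: the job done as asked, in the order asked, and still so for the second after the job is handed in, with the robot touching nothing.
It also fails if it takes over 64 s, if anything falls off the work surface, if the arm or the gripper's body presses on something with over 40 N, if the wrist force passes 120 N, or if a joint passes its speed limit or range.

## Working session

There is one attempt and no reset: what is moved stays moved. The work goes in short steps, Python scripts to look and compute and a tool call to move; the robot and the scene stay as the last step left them, time stands still between calls to the robot, and variables do not carry over. Pictures are saved under pics/ and viewed, at most 10 in all, crops included, and the job is handed in when it is done.

Besides the shell and the picture viewer there is one more tool, called after "Request:" as name(argument=value, ...) on one line, values as JSON. step_arm: Moves the arm, as the interface text tells. Scaled input: -1 to 1 covers 30 cm each way for a shift and 45 degrees each way for a turn. Its arguments: {"type":"object","properties":{"deltas":{"type":"array","items":{"type":"object","properties":{"tx":{"type":"number"},"ty":{"type":"number"},"tz":{"type":"number"},"wx":{"type":"number"},"wy":{"type":"number"},"wz":{"type":"number"},"hand":{"type":"number"}}}}},"required":["deltas"]}

```bash
mkdir -p pics; ls
python3 - <<'E'
from cell import *
import cv2,numpy as np,pickle
s=observe();print({k:np.round(v,3) for k,v in s.items()})
d={}
for n in("top","side"):
    f=grab_frame(n);d[n]=f;cv2.imwrite(f"pics/{n}0.png",f["image"][:,:,::-1])
    print(n,f["camera_matrix"],f["R"],f["t"])
pickle.dump(d,open("f0.pkl","wb"))
E
```

```text
pics
{'time_s': np.float64(0.0), 'q': array([-1.368,  0.343,  1.525, -0.   ,  1.275, -0.146]), 'joint_vel': array([ 0.   ,  0.001, -0.001,  0.002,  0.001,  0.001]), 'joint_torque': array([-1.0000e-03, -4.3124e+01, -2.4422e+01,  7.2000e-02,  5.6000e-02,
       -0.0000e+00]), 'ee_pos': array([ 0.179, -0.493,  0.226]), 'tool_rot': array([ 0.985,  0.174, -0.   , -0.001]), 'contact_force': array([ 0.25 , -0.634, -0.533]), 'ft_torque': array([-0.008, -0.012, -0.009]), 'grip_force': np.float64(0.0), 'opening': np.float64(0.092)}
top [[460.69128656   0.         324.11371245]
 [  0.         460.69128656 197.19990371]
 [  0.           0.           1.        ]] [[-0.02382431 -0.99970094  0.00551585]
 [-0.98360883  0.02245367 -0.17891199]
 [ 0.17873463 -0.00968789 -0.98384962]] [0.08528134 0.58428301 0.87582599]
side [[452.73006414   0.         319.66417744]
 [  0.         452.73006414 195.39957907]
 [  0.           0.           1.        ]] [[ 0.9700877  -0.24260677 -0.00847356]
 [-0.19445899 -0.75572205 -0.6253558 ]
 [ 0.1453119   0.60829773 -0.78029374]] [-0.5417821   0.22392015  0.87766441]
```

View pics/top0.png

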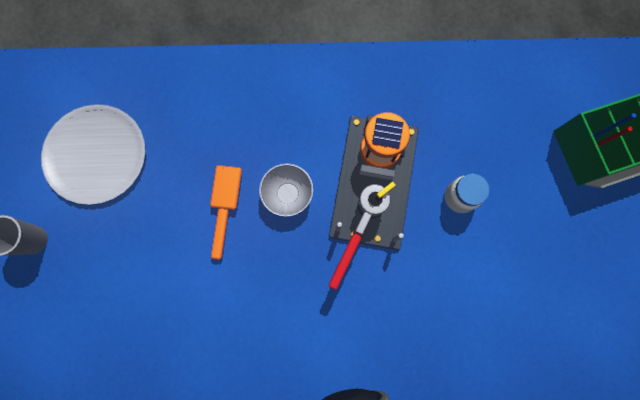

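View pics/side0.png

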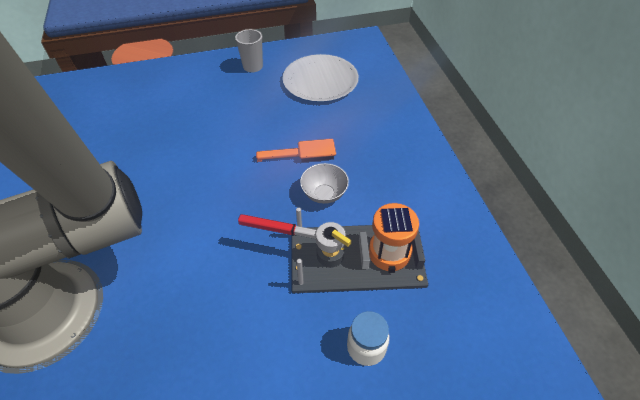

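The top view shows the ratchet head near (376,199), the yellow lever pointing up-right to (394,184), the red grip from (358,235) to (334,288), pins near (339,225) and (401,236), the bowl at (286,190) and the jar at (467,193). The side view agrees.

```bash
cat > h.py <<'E'
import numpy as np,cv2
def ray(f,uv,z):
    K,R,t=f["camera_matrix"],f["R"],f["t"]; c=-R.T@t
    d=R.T@np.linalg.solve(K,[*uv,1.]); return c+d*(z-c[2])/d[2]
def tri(fa,ua,fb,ub):
    P=[f["camera_matrix"]@np.c_[f["R"],f["t"]] for f in(fa,fb)]
    X=cv2.triangulatePoints(*P,np.float64(ua),np.float64(ub));return (X[:3]/X[3])[:,0]
def mask(im,lo,hi): return cv2.inRange(cv2.cvtColor(im,cv2.COLOR_RGB2HSV),lo,hi)
def big(m):
    c=max(cv2.findContours(m,0,2)[0],key=cv2.contourArea);return c
def ends(c):
    r=cv2.minAreaRect(c);b=cv2.boxPoints(r);
    if np.linalg.norm(b[0]-b[1])<np.linalg.norm(b[1]-b[2]): return (b[0]+b[1])/2,(b[2]+b[3])/2,r
    return (b[1]+b[2])/2,(b[3]+b[0])/2,r
def red(im): return mask(im,(0,180,60),(4,255,255))|mask(im,(174,180,60),(180,255,255))
def yel(im): return mask(im,(24,150,80),(34,255,255))
E
python3 - <<'E'
from h import *
import pickle
d=pickle.load(open("f0.pkl","rb"))
R={};Y={}
for n in d:
    im=d[n]["image"].copy()
    x0,x1,y0,y1=(320,420,150,310) if n=="top" else (230,360,180,280)
    k=np.zeros(im.shape[:2],np.uint8);k[y0:y1,x0:x1]=255
    R[n]=ends(big(red(im)&k));Y[n]=ends(big(yel(im)&k));print(n,"red",R[n],"yel",Y[n])
def far(e,p): return max(e[:2],key=lambda q:np.linalg.norm(q-p)),min(e[:2],key=lambda q:np.linalg.norm(q-p))
T,S=d["top"],d["side"]; ht=np.array([376,199]);hs=np.array([329,235])
rt,rs=far(R["top"],ht),far(R["side"],hs); yt,ys=far(Y["top"],ht),far(Y["side"],hs)
for nm,a,b in(("red",rt,rs),("yel",yt,ys)):
    for i in(0,1): print(nm,"far near"[4*i:4*i+4],tri(T,a[i],S,b[i]).round(4))
print("red z=.089 top",[ray(T,p,.089).round(4) for p in rt],"side",[ray(S,p,.089).round(4) for p in rs])
print("yel z=.112 top",[ray(T,p,.11).round(4) for p in yt],"side",[ray(S,p,.11).round(4) for p in ys])
# crop views
a=cv2.resize(T["image"][105:305,315:435],None,fx=3,fy=3,interpolation=2);b=cv2.resize(S["image"][190:310,230:440],None,fx=2,fy=2,interpolation=2)
o=np.zeros((600,790,3),np.uint8);o[:,:360]=a;o[:240,365:785]=b;cv2.imwrite("pics/c0.png",o[:,:,::-1])
# grey head: bright low-sat blob
for n,(x,y),r in(("top",(376,199),22),("side",(329,235),24)):
    h=cv2.cvtColor(d[n]["image"],cv2.COLOR_RGB2HSV);m=cv2.inRange(h,(0,0,120),(180,60,255));k=np.zeros_like(m);cv2.circle(k,(x,y),r,255,-1)
    c=big(m&k);print(n,"head rect",cv2.boundingRect(c),cv2.minEnclosingCircle(c))
E
```

```text
top red (array([357.32837, 234.64133], dtype=float32), array([332.02844, 287.04825], dtype=float32), ((344.67840576171875, 260.84478759765625), (8.663928031921387, 58.19426727294922), 25.769329071044922)) yel (array([393.7317 , 182.91464], dtype=float32), array([378.12195, 195.40244], dtype=float32), ((385.92681884765625, 189.15853881835938), (5.15373420715332, 19.99024200439453), 51.34019470214844))
side red (array([239.3039 , 217.42981], dtype=float32), array([291.50952, 227.53412], dtype=float32), ((265.4067077636719, 222.48196411132812), (53.17445755004883, 6.935799598693848), 10.954063415527344)) yel (array([333.23074, 230.65381], dtype=float32), array([348.92307, 241.11536], dtype=float32), ((341.076904296875, 235.88458251953125), (18.859806060791016, 3.0508508682250977), 33.690067291259766))
red far  [0.4086 0.0612 0.0865]
red near [0.5052 0.0103 0.0878]
yel far  [ 0.6004 -0.0609  0.1089]
yel near [ 0.5778 -0.0303  0.1077]
red z=.089 top [array([0.4086, 0.0613, 0.089 ]), array([0.5055, 0.0104, 0.089 ])] side [array([0.4087, 0.0593, 0.089 ]), array([0.5047, 0.0094, 0.089 ])]
yel z=.112 top [array([ 0.6002, -0.0607,  0.11  ]), array([ 0.5768, -0.03  ,  0.11  ])] side [array([ 0.6001, -0.0616,  0.11  ]), array([ 0.578 , -0.0317,  0.11  ])]
top head rect (360, 184, 30, 36) ((373.5, 202.0), 18.200374603271484)
side head rect (306, 222, 40, 30) ((325.3125, 233.65625), 19.865982055664062)
```

View pics/c0.png

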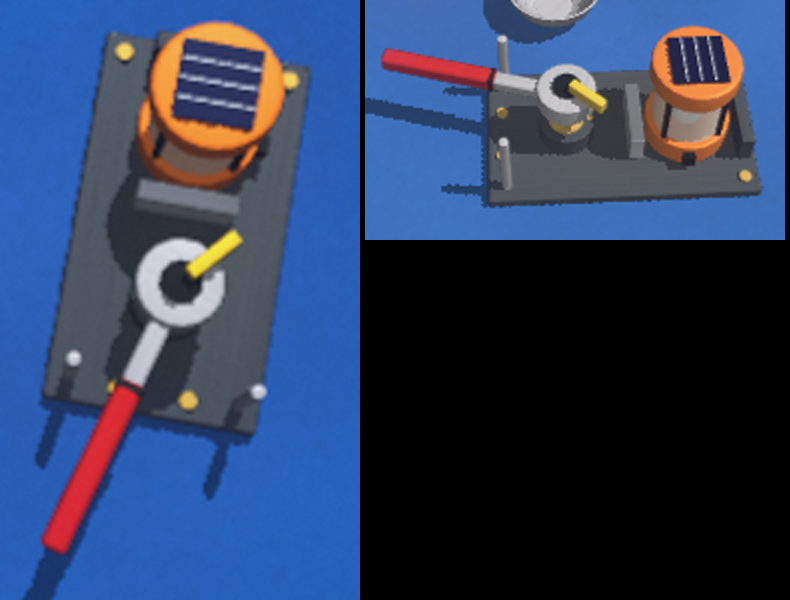

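The crop shows the head's ring centre at about (375,199.3) in the top image, the pin tops at (339.7,224) and (401,235.3), and the lever tab running from the centre up-right to (395,183).

Run:
```python
from h import *
import pickle
d=pickle.load(open("f0.pkl","rb"));T,S=d["top"],d["side"]
p1=ray(T,(339.5,224),.1);p2=ray(T,(401.2,235.3),.1)
print("pins",p1,p2,np.linalg.norm(p1-p2))
y=(p1-p2)[:2];y/=np.linalg.norm(y);x=np.array([y[1],-y[0]]);bp=(p1+p2)[:2]/2+.061*x
print("clamp yaw",np.arctan2(x[1],x[0]),"bolt from pins",bp,"from head top",ray(T,(375,199.3),.096), "side",ray(S,(329.5,233.5),.096))
f,n=np.array([.4086,.0607]),np.array([.505,.0102]);u=n-f;u/=np.linalg.norm(u)
print("handle yaw",np.arctan2(u[1],u[0]),"bolt from grip",(f+n)/2+.129*u)
a=np.array([.6003,-.0608])
for b in (bp,ray(T,(375,199.3),.096)[:2]): v=a-b;print("lever yaw",np.arctan2(v[1],v[0]),np.linalg.norm(v))
# other objects
for nm,uv,z in(("bowl rim",(286,190),.045),("jar lid",(472,189),.085)): print(nm,ray(T,uv,z))
```

```text
pins [0.52533218 0.04424368 0.1       ] [ 0.50124397 -0.07132383  0.1       ] 0.11805122681056288
clamp yaw -0.20549191778084216 bolt from pins [ 0.57300468 -0.02598705] from head top [ 0.57188083 -0.02544694  0.096     ] side [ 0.57200903 -0.02713917  0.096     ]
handle yaw -0.4825520562147518 bolt from grip [ 0.57106995 -0.02441133]
lever yaw -0.9058529129012574 0.04423772267582827
lever yaw -0.8937016911247525 0.045359541749944485
bowl rim [0.6041363  0.14879069 0.045     ]
jar lid [ 0.58988209 -0.21719188  0.085     ]
```

```bash
cat > m.py <<'E'
import json,sys,numpy as np
B=np.array([.572,-.0258])
def R(p): c,s=np.cos(p),np.sin(p); return np.array([[c,s],[s,-c]])   # cols tool x, tool y
def load(): return np.array(json.load(open("cmd.json")))
def pol(psi,rx,ry,z): return np.array([*(B+R(psi)@[rx,ry]),z,psi])  # offset (rx,ry) from the bolt in tool axes
def rows(wps,hand=None):
    """wps: (x,y,z,psi) poses -> normalised rows; last becomes commanded"""
    c=load();out=[];prev=c
    for w in wps:
        d=R(c[3]).T@(w[:2]-c[:2]);r=dict(tx=d[0]/.3,ty=d[1]/.3,tz=(c[2]-w[2])/.3,wz=-(w[3]-c[3])/(np.pi/4))
        r={k:round(float(v),3) for k,v in r.items()}
        if hand is not None:r["hand"]=hand
        assert max(abs(v) for v in r.values())<=1,r
        out.append(r)
        if np.linalg.norm(w[:3]-prev[:3])>.041 or abs(w[3]-prev[3])>.122: print("FAST",np.linalg.norm(w[:3]-prev[:3]),w[3]-prev[3])
        prev=w
    print(json.dumps(out).replace('"',''))
    json.dump([float(v) for v in prev],open("cmd.json","w"))
def lin(a,b,n): return [a+(b-a)*i/n for i in range(1,n+1)]
def show():
    from cell import observe
    s=observe();q=s["tool_rot"];psi=2*np.arctan2(q[1],q[0]);p=s["ee_pos"]
    print("t",s["time_s"].round(2) if hasattr(s["time_s"],"round") else s["time_s"],"pos",p.round(4),"psi",round(psi,4),"F",np.round(s["contact_force"],1),"open",s["opening"],"bolt-tool",(R(psi).T@(p[:2]-B)).round(4))
E
echo '[0.179,-0.493,0.2265,0.3497]' > cmd.json
python3 - <<'E'
from m import *
from h import tri
import pickle
d=pickle.load(open("f0.pkl","rb"))
print("jaw top",tri(d["top"],(361.3,165),d["side"],(361,232.5)),)
t=pol(-.93,.036,.034,.16);print(t)
c=load();mid=c+(t-c)*.5;mid[2]=.22
rows(lin(c,mid,8),1);rows(lin(mid,t,8),1)
E
```

```text
jaw top [ 0.64918219 -0.00655216  0.04399648]
[ 0.56626695 -0.07498467  0.16       -0.93      ]
[{tx: 0.106, ty: -0.054, tz: 0.003, wz: 0.102, hand: 1}, {tx: 0.211, ty: -0.108, tz: 0.005, wz: 0.204, hand: 1}, {tx: 0.317, ty: -0.163, tz: 0.008, wz: 0.306, hand: 1}, {tx: 0.423, ty: -0.217, tz: 0.011, wz: 0.407, hand: 1}, {tx: 0.528, ty: -0.271, tz: 0.014, wz: 0.509, hand: 1}, {tx: 0.634, ty: -0.325, tz: 0.016, wz: 0.611, hand: 1}, {tx: 0.739, ty: -0.379, tz: 0.019, wz: 0.713, hand: 1}, {tx: 0.845, ty: -0.433, tz: 0.022, wz: 0.815, hand: 1}]
[{tx: 0.052, ty: -0.107, tz: 0.025, wz: 0.102, hand: 1}, {tx: 0.105, ty: -0.213, tz: 0.05, wz: 0.204, hand: 1}, {tx: 0.157, ty: -0.32, tz: 0.075, wz: 0.306, hand: 1}, {tx: 0.21, ty: -0.426, tz: 0.1, wz: 0.407, hand: 1}, {tx: 0.262, ty: -0.533, tz: 0.125, wz: 0.509, hand: 1}, {tx: 0.314, ty: -0.639, tz: 0.15, wz: 0.611, hand: 1}, {tx: 0.367, ty: -0.746, tz: 0.175, wz: 0.713, hand: 1}, {tx: 0.419, ty: -0.852, tz: 0.2, wz: 0.815, hand: 1}]
```

Request:
step_arm(deltas=[{"tx": 0.106, "ty": -0.054, "tz": 0, "wz": 0.1, "hand": 1}, {"tx": 0.21, "ty": -0.11, "tz": 0, "wz": 0.2, "hand": 1}, {"tx": 0.32, "ty": -0.16, "tz": 0.01, "wz": 0.3, "hand": 1}, {"tx": 0.42, "ty": -0.22, "tz": 0.01, "wz": 0.4, "hand": 1}, {"tx": 0.53, "ty": -0.27, "tz": 0.01, "wz": 0.51, "hand": 1}, {"tx": 0.63, "ty": -0.325, "tz": 0.02, "wz": 0.61, "hand": 1}, {"tx": 0.74, "ty": -0.38, "tz": 0.02, "wz": 0.71, "hand": 1}, {"tx": 0.845, "ty": -0.433, "tz": 0.022, "wz": 0.815, "hand": 1}])

```text
invalid input at $.deltas[0]: expected keys tx, ty, tz, wx, wy, wz, hand
```

Request:
step_arm(deltas=[{"tx": 0.05, "ty": -0.11, "tz": 0.025, "wz": 0.1, "hand": 1}, {"tx": 0.105, "ty": -0.21, "tz": 0.05, "wz": 0.2, "hand": 1}, {"tx": 0.16, "ty": -0.32, "tz": 0.075, "wz": 0.3, "hand": 1}, {"tx": 0.21, "ty": -0.43, "tz": 0.1, "wz": 0.4, "hand": 1}, {"tx": 0.26, "ty": -0.53, "tz": 0.125, "wz": 0.51, "hand": 1}, {"tx": 0.314, "ty": -0.64, "tz": 0.15, "wz": 0.61, "hand": 1}, {"tx": 0.367, "ty": -0.746, "tz": 0.175, "wz": 0.713, "hand": 1}, {"tx": 0.419, "ty": -0.852, "tz": 0.2, "wz": 0.815, "hand": 1}])

```text
invalid input at $.deltas[0]: expected keys tx, ty, tz, wx, wy, wz, hand
```

Run:
```python
from m import *
show()
from cell import grab_frame
import cv2
f=grab_frame("side")["image"];g=grab_frame("wrist")["image"]
o=np.vstack([cv2.resize(f[150:310,190:430],None,fx=2.2,fy=2.2)[:, :440],]) 
o=np.zeros((600,640,3),np.uint8);o[:400]=g;o[400:600,:400]=f[150:350,150:550];cv2.imwrite("pics/w1.png",o[:,:,::-1])
```

```text
t 0.1 pos [ 0.1794 -0.493   0.2261] psi 0.3488 F [ 0.1  0.4 -0.5] open 0.09179956816078011 bolt-tool [-0.5287  0.3049]
```

View pics/w1.png

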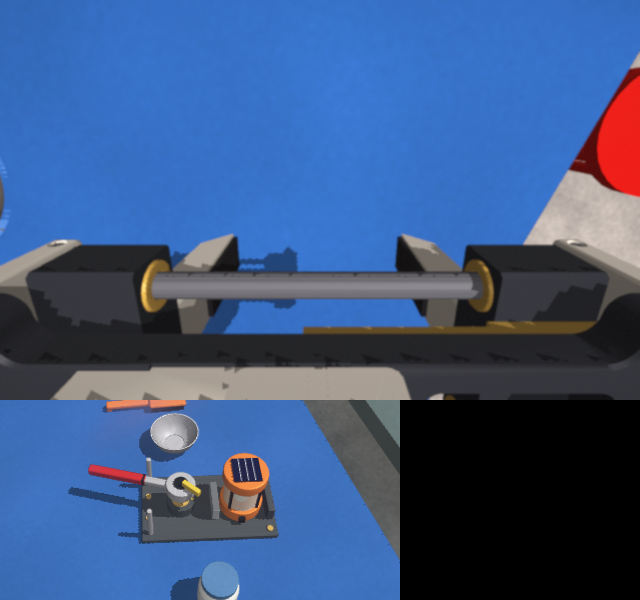

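The moves were refused because every row needs all seven keys. The picture shows the gripper still open at its start pose and the scene unchanged.

Request:
step_arm(deltas=[{"tx": 0.106, "ty": -0.054, "tz": 0, "wx": 0, "wy": 0, "wz": 0.1, "hand": 1}, {"tx": 0.21, "ty": -0.11, "tz": 0, "wx": 0, "wy": 0, "wz": 0.2, "hand": 1}, {"tx": 0.32, "ty": -0.16, "tz": 0.01, "wx": 0, "wy": 0, "wz": 0.3, "hand": 1}, {"tx": 0.42, "ty": -0.22, "tz": 0.01, "wx": 0, "wy": 0, "wz": 0.4, "hand": 1}, {"tx": 0.53, "ty": -0.27, "tz": 0.01, "wx": 0, "wy": 0, "wz": 0.51, "hand": 1}, {"tx": 0.63, "ty": -0.325, "tz": 0.02, "wx": 0, "wy": 0, "wz": 0.61, "hand": 1}, {"tx": 0.74, "ty": -0.38, "tz": 0.02, "wx": 0, "wy": 0, "wz": 0.71, "hand": 1}, {"tx": 0.845, "ty": -0.433, "tz": 0.022, "wx": 0, "wy": 0, "wz": 0.815, "hand": 1}])

```text
time_s: 0.87
ee_pos: [0.3742, -0.2831, 0.2201]
tool_rot: [0.989, -0.147, -0.0, -0.0]
contact_force: [-0.8, -1.2, -0.1]
opening: 0.0434
grip_force: 0.0
```

Request:
step_arm(deltas=[{"tx": 0.05, "ty": -0.11, "tz": 0.025, "wx": 0, "wy": 0, "wz": 0.1, "hand": 1}, {"tx": 0.105, "ty": -0.21, "tz": 0.05, "wx": 0, "wy": 0, "wz": 0.2, "hand": 1}, {"tx": 0.16, "ty": -0.32, "tz": 0.075, "wx": 0, "wy": 0, "wz": 0.3, "hand": 1}, {"tx": 0.21, "ty": -0.43, "tz": 0.1, "wx": 0, "wy": 0, "wz": 0.4, "hand": 1}, {"tx": 0.26, "ty": -0.53, "tz": 0.125, "wx": 0, "wy": 0, "wz": 0.51, "hand": 1}, {"tx": 0.314, "ty": -0.64, "tz": 0.15, "wx": 0, "wy": 0, "wz": 0.61, "hand": 1}, {"tx": 0.367, "ty": -0.746, "tz": 0.175, "wx": 0, "wy": 0, "wz": 0.713, "hand": 1}, {"tx": 0.419, "ty": -0.852, "tz": 0.2, "wx": 0, "wy": 0, "wz": 0.815, "hand": 1}])

```text
time_s: 1.53
ee_pos: [0.5681, -0.0743, 0.1596]
tool_rot: [0.893, -0.451, -0.0, 0.0]
contact_force: [-0.2, 0.5, 0.0]
opening: 0.0003
grip_force: 0.0
```

Run:
```python
from m import *
show()
from cell import grab_frame
import cv2
f=grab_frame("side")["image"];g=grab_frame("top")["image"]
o=np.zeros((600,780,3),np.uint8);o[:,:360]=cv2.resize(g[105:305,315:435],None,fx=3,fy=3);o[:360,360:780]=cv2.resize(f[150:330,230:440],None,fx=2,fy=2);cv2.imwrite("pics/w2.png",o[:,:,::-1])
```

```text
t 1.5333 pos [ 0.5681 -0.0743  0.1596] psi -0.9352 F [-0.2  0.5  0. ] open 0.00029549216550759467 bolt-tool [0.0367 0.032 ]
```

View pics/w2.png

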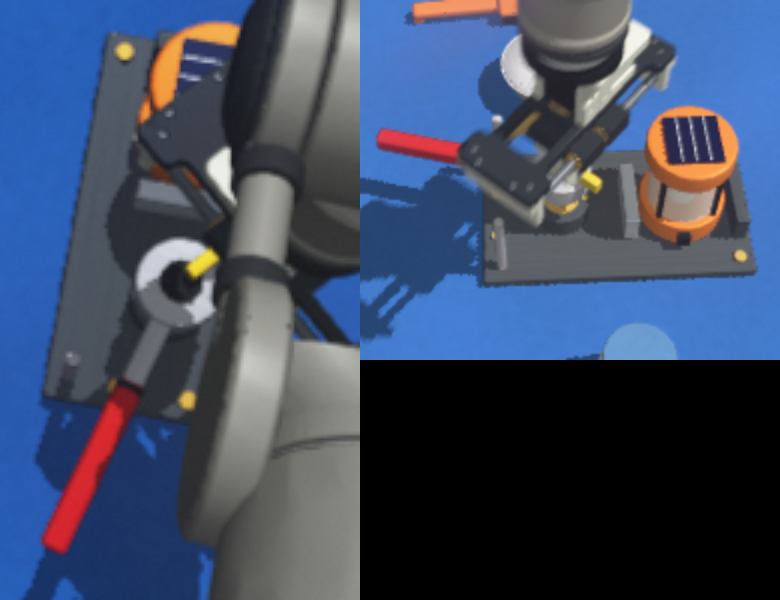

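The fingers are closed and sit just clockwise of the yellow tab, with handle and lever unmoved. Next I go down beside the tab.

Request:
step_arm(deltas=[{"tx": 0, "ty": 0, "tz": 0.06, "wx": 0, "wy": 0, "wz": 0, "hand": 1}, {"tx": 0, "ty": 0, "tz": 0.12, "wx": 0, "wy": 0, "wz": 0, "hand": 1}, {"tx": 0, "ty": 0, "tz": 0.155, "wx": 0, "wy": 0, "wz": 0, "hand": 1}, {"tx": 0, "ty": 0, "tz": 0.17, "wx": 0, "wy": 0, "wz": 0, "hand": 1}, {"tx": 0, "ty": 0, "tz": 0.185, "wx": 0, "wy": 0, "wz": 0, "hand": 1}, {"tx": 0, "ty": 0, "tz": 0.185, "wx": 0, "wy": 0, "wz": 0, "hand": 1}])

```text
time_s: 2.13
ee_pos: [0.5669, -0.0763, 0.1043]
tool_rot: [0.893, -0.449, -0.0, 0.0]
contact_force: [-0.3, -0.2, -0.6]
opening: 0.0007
grip_force: 0.0
```

Run:
```python
from m import *
show()
from cell import observe
c=np.array([.568,-.0745,.1043,-.934]);json.dump(list(c),open("cmd.json","w"))
loc=R(c[3]).T@(c[:2]-B);print(loc)
rows([pol(-.934+.0625*i,.036,.0325,.104) for i in range(1,9)],1)
```

```text
t 2.1333 pos [ 0.5669 -0.0763  0.1043] psi -0.9318 F [-0.3 -0.2 -0.6] open 0.000660540464744743 bolt-tool [0.0375 0.0342]
[0.03677655 0.03217415]
[{tx: 0.004, ty: -0.007, tz: 0.001, wz: -0.08, hand: 1}, {tx: 0.01, ty: -0.015, tz: 0.001, wz: -0.159, hand: 1}, {tx: 0.016, ty: -0.023, tz: 0.001, wz: -0.239, hand: 1}, {tx: 0.02, ty: -0.032, tz: 0.001, wz: -0.318, hand: 1}, {tx: 0.025, ty: -0.041, tz: 0.001, wz: -0.398, hand: 1}, {tx: 0.029, ty: -0.05, tz: 0.001, wz: -0.477, hand: 1}, {tx: 0.032, ty: -0.06, tz: 0.001, wz: -0.557, hand: 1}, {tx: 0.035, ty: -0.07, tz: 0.001, wz: -0.637, hand: 1}]
```

Request:
step_arm(deltas=[{"tx": 0.004, "ty": -0.007, "tz": 0, "wx": 0, "wy": 0, "wz": -0.08, "hand": 1}, {"tx": 0.01, "ty": -0.015, "tz": 0, "wx": 0, "wy": 0, "wz": -0.16, "hand": 1}, {"tx": 0.016, "ty": -0.023, "tz": 0, "wx": 0, "wy": 0, "wz": -0.24, "hand": 1}, {"tx": 0.02, "ty": -0.032, "tz": 0, "wx": 0, "wy": 0, "wz": -0.32, "hand": 1}, {"tx": 0.025, "ty": -0.041, "tz": 0, "wx": 0, "wy": 0, "wz": -0.4, "hand": 1}, {"tx": 0.029, "ty": -0.05, "tz": 0, "wx": 0, "wy": 0, "wz": -0.48, "hand": 1}, {"tx": 0.032, "ty": -0.06, "tz": 0, "wx": 0, "wy": 0, "wz": -0.56, "hand": 1}, {"tx": 0.035, "ty": -0.07, "tz": 0, "wx": 0, "wy": 0, "wz": -0.64, "hand": 1}])

```text
time_s: 2.8
ee_pos: [0.5908, -0.0723, 0.1058]
tool_rot: [0.977, -0.211, 0.001, 0.0]
contact_force: [-1.3, -1.5, 0.6]
opening: 0.0005
grip_force: 0.7
```

Run:
```python
from m import *
show()
c=load();a=c[3]
rows([pol(a+.04*i,.036,.0325,.104) for i in range(1,6)],1)
from cell import grab_frame
import cv2
f=grab_frame("side")["image"];g=grab_frame("top")["image"]
o=np.zeros((600,780,3),np.uint8);o[:,:360]=cv2.resize(g[105:305,315:435],None,fx=3,fy=3);o[:360,360:780]=cv2.resize(f[150:330,230:440],None,fx=2,fy=2);cv2.imwrite("pics/w3.png",o[:,:,::-1])
```

```text
t 2.8 pos [ 0.5908 -0.0723  0.1058] psi -0.4259 F [-1.3 -1.5  0.6] open 0.0005467048629866227 bolt-tool [0.0363 0.0346]
[{tx: 0.004, ty: -0.005, tz: 0.0, wz: -0.051, hand: 1}, {tx: 0.008, ty: -0.01, tz: 0.0, wz: -0.102, hand: 1}, {tx: 0.012, ty: -0.015, tz: 0.0, wz: -0.153, hand: 1}, {tx: 0.016, ty: -0.021, tz: 0.0, wz: -0.204, hand: 1}, {tx: 0.019, ty: -0.026, tz: 0.0, wz: -0.255, hand: 1}]
```

View pics/w3.png

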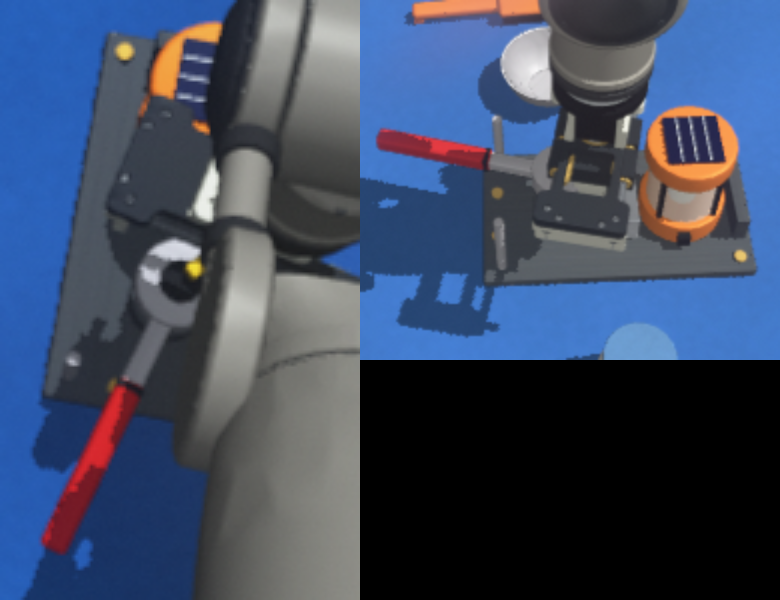

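The handle has not moved. The lever root at (195,268) in the crop is turning under the fingers at about 2 N, so I continue.

Request:
step_arm(deltas=[{"tx": 0.004, "ty": -0.005, "tz": 0, "wx": 0, "wy": 0, "wz": -0.05, "hand": 1}, {"tx": 0.008, "ty": -0.01, "tz": 0, "wx": 0, "wy": 0, "wz": -0.1, "hand": 1}, {"tx": 0.012, "ty": -0.015, "tz": 0, "wx": 0, "wy": 0, "wz": -0.15, "hand": 1}, {"tx": 0.016, "ty": -0.021, "tz": 0, "wx": 0, "wy": 0, "wz": -0.2, "hand": 1}, {"tx": 0.019, "ty": -0.026, "tz": 0, "wx": 0, "wy": 0, "wz": -0.25, "hand": 1}])

```text
time_s: 3.32
ee_pos: [0.5991, -0.0679, 0.1056]
tool_rot: [0.993, -0.116, 0.001, 0.001]
contact_force: [-0.7, -2.2, 1.2]
opening: 0.0004
grip_force: 1.1
```

Run:
```python
from m import *
show()
c=load();a=c[3]
rows([pol(a+.03*i,.036,.0325,.104) for i in range(1,6)],1)
```

```text
t 3.3167 pos [ 0.5991 -0.0679  0.1056] psi -0.2331 F [-0.7 -2.2  1.2] open 0.00044562053872650924 bolt-tool [0.0361 0.0347]
[{tx: 0.003, ty: -0.004, tz: 0.0, wz: -0.038, hand: 1}, {tx: 0.006, ty: -0.007, tz: 0.0, wz: -0.076, hand: 1}, {tx: 0.009, ty: -0.011, tz: 0.0, wz: -0.115, hand: 1}, {tx: 0.012, ty: -0.015, tz: 0.0, wz: -0.153, hand: 1}, {tx: 0.015, ty: -0.019, tz: 0.0, wz: -0.191, hand: 1}]
```

Request:
step_arm(deltas=[{"tx": 0.003, "ty": -0.004, "tz": 0, "wx": 0, "wy": 0, "wz": -0.04, "hand": 1}, {"tx": 0.006, "ty": -0.007, "tz": 0, "wx": 0, "wy": 0, "wz": -0.08, "hand": 1}, {"tx": 0.009, "ty": -0.011, "tz": 0, "wx": 0, "wy": 0, "wz": -0.115, "hand": 1}, {"tx": 0.012, "ty": -0.015, "tz": 0, "wx": 0, "wy": 0, "wz": -0.15, "hand": 1}, {"tx": 0.015, "ty": -0.019, "tz": 0, "wx": 0, "wy": 0, "wz": -0.19, "hand": 1}])

```text
time_s: 3.73
ee_pos: [0.6049, -0.0636, 0.1057]
tool_rot: [0.999, -0.042, 0.001, 0.001]
contact_force: [0.8, -2.2, 1.9]
opening: 0.0001
grip_force: 1.1
```

Run:
```python
from m import *
show()
c=load();a=c[3]
rows([pol(a+.03*i,.036,.0325,.104) for i in range(1,5)],1)
from cell import grab_frame
import cv2
f=grab_frame("side")["image"];g=grab_frame("top")["image"]
o=np.zeros((600,780,3),np.uint8);o[:,:360]=cv2.resize(g[105:305,315:435],None,fx=3,fy=3);o[:360,360:780]=cv2.resize(f[150:330,230:440],None,fx=2,fy=2);cv2.imwrite("pics/w4.png",o[:,:,::-1])
```

```text
t 3.7333 pos [ 0.6049 -0.0636  0.1057] psi -0.0845 F [ 0.8 -2.2  1.9] open 0.00014014327661453094 bolt-tool [0.036  0.0349]
[{tx: 0.003, ty: -0.004, tz: 0.0, wz: -0.038, hand: 1}, {tx: 0.006, ty: -0.007, tz: 0.0, wz: -0.076, hand: 1}, {tx: 0.009, ty: -0.011, tz: 0.0, wz: -0.115, hand: 1}, {tx: 0.012, ty: -0.015, tz: 0.0, wz: -0.153, hand: 1}]
```

View pics/w4.png

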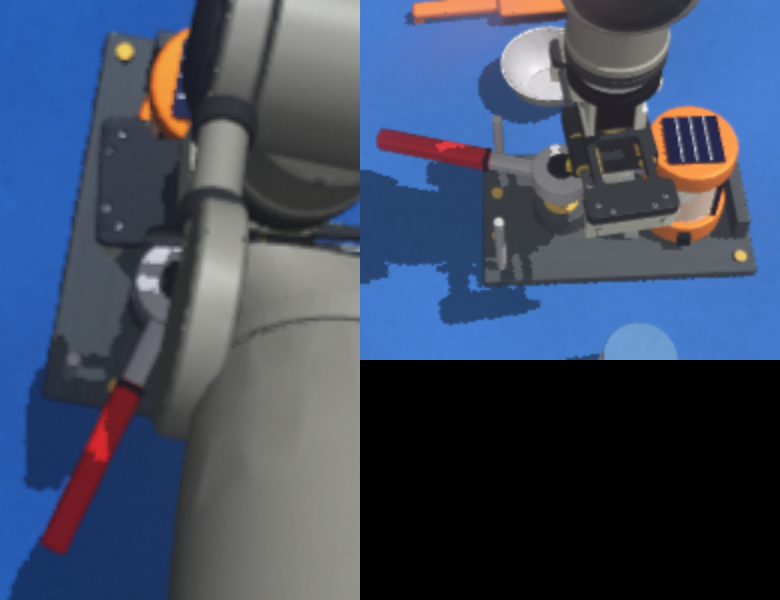

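The gripper body stays above the lantern and the handle is still. The lever is hidden, with pushing force steady at about 2 N, so it is still sliding over.

Request:
step_arm(deltas=[{"tx": 0.003, "ty": -0.004, "tz": 0, "wx": 0, "wy": 0, "wz": -0.04, "hand": 1}, {"tx": 0.006, "ty": -0.007, "tz": 0, "wx": 0, "wy": 0, "wz": -0.08, "hand": 1}, {"tx": 0.009, "ty": -0.011, "tz": 0, "wx": 0, "wy": 0, "wz": -0.115, "hand": 1}, {"tx": 0.012, "ty": -0.015, "tz": 0, "wx": 0, "wy": 0, "wz": -0.15, "hand": 1}])

```text
time_s: 4.17
ee_pos: [0.6091, -0.0593, 0.1056]
tool_rot: [1.0, 0.017, 0.001, 0.001]
contact_force: [1.2, -3.9, 1.9]
opening: 0.0006
grip_force: 1.6
```

Run:
```python
from m import *
show()
c=load();a=c[3]
rows([pol(a+.03*i,.036,.0325,.104) for i in range(1,5)],1)
```

```text
t 4.1667 pos [ 0.6091 -0.0593  0.1056] psi 0.0331 F [ 1.2 -3.9  1.9] open 0.0005812603753098469 bolt-tool [0.036  0.0347]
[{tx: 0.003, ty: -0.004, tz: 0.0, wz: -0.038, hand: 1}, {tx: 0.006, ty: -0.007, tz: 0.0, wz: -0.076, hand: 1}, {tx: 0.009, ty: -0.011, tz: 0.0, wz: -0.115, hand: 1}, {tx: 0.012, ty: -0.015, tz: 0.0, wz: -0.153, hand: 1}]
```

Request:
step_arm(deltas=[{"tx": 0.003, "ty": -0.004, "tz": 0, "wx": 0, "wy": 0, "wz": -0.04, "hand": 1}, {"tx": 0.006, "ty": -0.007, "tz": 0, "wx": 0, "wy": 0, "wz": -0.08, "hand": 1}, {"tx": 0.009, "ty": -0.011, "tz": 0, "wx": 0, "wy": 0, "wz": -0.115, "hand": 1}, {"tx": 0.012, "ty": -0.015, "tz": 0, "wx": 0, "wy": 0, "wz": -0.15, "hand": 1}])

```text
time_s: 4.5
ee_pos: [0.6127, -0.0548, 0.1056]
tool_rot: [0.997, 0.075, 0.001, 0.001]
contact_force: [2.2, -3.1, 1.5]
opening: 0.0004
grip_force: 1.6
```

```bash
cat > see.py <<'E'
from h import *
from cell import grab_frame
def handle():
    f=grab_frame("side");im=f["image"];k=np.zeros(im.shape[:2],np.uint8);k[170:340,200:330]=255
    a,b,r=ends(big(red(im)&k)); P=[ray(f,p,.089)[:2] for p in(a,b)];P.sort(key=lambda p:p[0]);u=P[1]-P[0]
    w=np.array([.572,-.0258])-P[0]
    print("handle yaw",np.arctan2(u[1],u[0]).round(3),"via bolt",np.arctan2(w[1],w[0]).round(3),"len",np.linalg.norm(u).round(3),"ends",np.round(P,4).tolist())
def yaw_lever():
    f=grab_frame("side");im=f["image"];k=np.zeros(im.shape[:2],np.uint8);k[200:280,300:380]=255
    a,b,r=ends(big(yel(im)&k)); P=[ray(f,p,.11)[:2] for p in(a,b)]
    P.sort(key=lambda p:np.linalg.norm(p-[.572,-.0258]));u=P[1]-[.572,-.0258];print("lever",np.arctan2(u[1],u[0]).round(3),np.linalg.norm(u).round(4),r)
E
python3 - <<'E'
from m import *
show()
from see import *
handle()
c=load();a=c[3]
rows([pol(a+.03*i,.036,.0325,.104) for i in range(1,4)],1)
E
```

```text
t 4.5 pos [ 0.6127 -0.0548  0.1056] psi 0.1509 F [ 2.2 -3.1  1.5] open 0.0003693321748078811 bolt-tool [0.0359 0.0348]
handle yaw -0.448 via bolt -0.428 len 0.016 ends [[0.4773, 0.0174], [0.4921, 0.0103]]
[{tx: 0.003, ty: -0.004, tz: 0.0, wz: -0.038, hand: 1}, {tx: 0.006, ty: -0.007, tz: 0.0, wz: -0.076, hand: 1}, {tx: 0.009, ty: -0.011, tz: 0.0, wz: -0.115, hand: 1}]
```

Request:
step_arm(deltas=[{"tx": 0.003, "ty": -0.004, "tz": 0, "wx": 0, "wy": 0, "wz": -0.04, "hand": 1}, {"tx": 0.006, "ty": -0.007, "tz": 0, "wx": 0, "wy": 0, "wz": -0.08, "hand": 1}, {"tx": 0.009, "ty": -0.011, "tz": 0, "wx": 0, "wy": 0, "wz": -0.115, "hand": 1}])

```text
time_s: 4.8
ee_pos: [0.615, -0.0511, 0.1056]
tool_rot: [0.993, 0.12, 0.002, 0.001]
contact_force: [3.0, -3.4, 1.9]
opening: 0.0005
grip_force: 1.8
```

```bash
sed -i 's/^def red.*/def red(im): return mask(im,(0,150,40),(6,255,255))|mask(im,(172,150,40),(180,255,255))/' h.py
python3 - <<'E'
from m import *
show()
from see import *
handle()
c=load();a=c[3]
rows([pol(a+.03*i,.036,.0325,.104) for i in range(1,4)],1)
E
```

```text
t 4.8 pos [ 0.615  -0.0511  0.1056] psi 0.2412 F [ 3.  -3.4  1.9] open 0.0005309094158449775 bolt-tool [0.0358 0.0348]
handle yaw -0.486 via bolt -0.464 len 0.109 ends [[0.4075, 0.0565], [0.5037, 0.0057]]
[{tx: 0.003, ty: -0.004, tz: 0.0, wz: -0.038, hand: 1}, {tx: 0.006, ty: -0.007, tz: 0.0, wz: -0.076, hand: 1}, {tx: 0.009, ty: -0.011, tz: 0.0, wz: -0.115, hand: 1}]
```

Request:
step_arm(deltas=[{"tx": 0.003, "ty": -0.004, "tz": 0, "wx": 0, "wy": 0, "wz": -0.04, "hand": 1}, {"tx": 0.006, "ty": -0.007, "tz": 0, "wx": 0, "wy": 0, "wz": -0.08, "hand": 1}, {"tx": 0.009, "ty": -0.011, "tz": 0, "wx": 0, "wy": 0, "wz": -0.115, "hand": 1}])

```text
time_s: 5.1
ee_pos: [0.617, -0.0471, 0.1056]
tool_rot: [0.986, 0.165, 0.002, 0.001]
contact_force: [4.5, -2.8, 1.3]
opening: 0.0004
grip_force: 2.0
```

Run:
```python
from m import *
show()
from see import *
handle()
c=load();a=c[3]
rows([pol(a+.03*i,.036,.0325,.104) for i in range(1,4)],1)
from cell import grab_frame
import cv2
f=grab_frame("side")["image"]
cv2.imwrite("pics/w5.png",cv2.resize(f[170:310,230:430],None,fx=4,fy=4)[:,:,::-1])
```

```text
t 5.1 pos [ 0.617  -0.0471  0.1056] psi 0.3314 F [ 4.5 -2.8  1.3] open 0.0003794290760298388 bolt-tool [0.0356 0.0348]
handle yaw -0.486 via bolt -0.464 len 0.109 ends [[0.4075, 0.0565], [0.5037, 0.0057]]
[{tx: 0.003, ty: -0.004, tz: 0.0, wz: -0.038, hand: 1}, {tx: 0.006, ty: -0.007, tz: 0.0, wz: -0.076, hand: 1}, {tx: 0.009, ty: -0.011, tz: 0.0, wz: -0.115, hand: 1}]
```

View pics/w5.png

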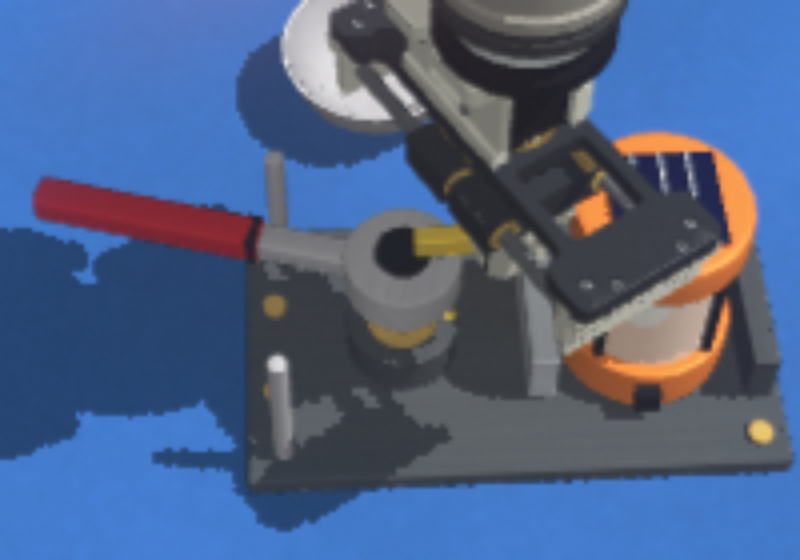

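The picture shows the lever tab from (415,240) to (500,235) in the crop, about level, so roughly 0.2 rad short of its end. The handle has not moved. I continue.

Request:
step_arm(deltas=[{"tx": 0.003, "ty": -0.004, "tz": 0, "wx": 0, "wy": 0, "wz": -0.04, "hand": 1}, {"tx": 0.006, "ty": -0.007, "tz": 0, "wx": 0, "wy": 0, "wz": -0.08, "hand": 1}, {"tx": 0.009, "ty": -0.011, "tz": 0, "wx": 0, "wy": 0, "wz": -0.115, "hand": 1}])

```text
time_s: 5.45
ee_pos: [0.6185, -0.043, 0.1056]
tool_rot: [0.978, 0.209, 0.002, 0.001]
contact_force: [4.0, -3.2, 1.5]
opening: 0.0004
grip_force: 2.3
```

Run:
```python
from m import *
show()
from see import *
handle();yaw_lever()
c=load();a=c[3]
rows([pol(a+.03*i,.036,.0325,.104) for i in range(1,4)],1)
```

```text
t 5.45 pos [ 0.6185 -0.043   0.1056] psi 0.4215 F [ 4.  -3.2  1.5] open 0.0003656618212444216 bolt-tool [0.0354 0.0347]
handle yaw -0.486 via bolt -0.464 len 0.109 ends [[0.4075, 0.0565], [0.5037, 0.0057]]
lever -0.049 0.0207 ((340.0, 227.0), (0.0, 0.0), 0.0)
[{tx: 0.003, ty: -0.004, tz: 0.0, wz: -0.038, hand: 1}, {tx: 0.006, ty: -0.007, tz: 0.0, wz: -0.076, hand: 1}, {tx: 0.009, ty: -0.011, tz: 0.0, wz: -0.115, hand: 1}]
```

Request:
step_arm(deltas=[{"tx": 0.003, "ty": -0.004, "tz": 0, "wx": 0, "wy": 0, "wz": -0.04, "hand": 1}, {"tx": 0.006, "ty": -0.007, "tz": 0, "wx": 0, "wy": 0, "wz": -0.08, "hand": 1}, {"tx": 0.009, "ty": -0.011, "tz": 0, "wx": 0, "wy": 0, "wz": -0.115, "hand": 1}])

```text
time_s: 5.8
ee_pos: [0.6198, -0.039, 0.1056]
tool_rot: [0.967, 0.253, 0.002, 0.001]
contact_force: [4.3, -3.5, 1.6]
opening: 0.0002
grip_force: 2.5
```

```bash
sed -i 's/^def yel.*/def yel(im): return mask(im,(20,140,50),(36,255,255))/' h.py
python3 - <<'E'
from m import *
show()
from see import *
handle();yaw_lever()
c=load();a=c[3]
rows([pol(a+.03*i,.036,.0325,.104) for i in range(1,4)],1)
E
```

```text
t 5.8 pos [ 0.6198 -0.039   0.1056] psi 0.5118 F [ 4.3 -3.5  1.6] open 0.00024478786324754246 bolt-tool [0.0352 0.0349]
handle yaw -0.433 via bolt -0.413 len 0.108 ends [[0.4041, 0.0478], [0.5018, 0.0027]]
lever -0.116 0.033 ((339.7529602050781, 228.38821411132812), (6.724844455718994, 13.883550643920898), 77.47119140625)
[{tx: 0.003, ty: -0.004, tz: 0.0, wz: -0.038, hand: 1}, {tx: 0.006, ty: -0.007, tz: 0.0, wz: -0.076, hand: 1}, {tx: 0.009, ty: -0.011, tz: 0.0, wz: -0.115, hand: 1}]
```

The handle has now turned 0.05 rad, so the lever is against its end. I back off, lift, and look.

Request:
step_arm(deltas=[{"tx": 0, "ty": 0.03, "tz": 0, "wx": 0, "wy": 0, "wz": 0, "hand": 1}, {"tx": 0, "ty": 0.05, "tz": -0.04, "wx": 0, "wy": 0, "wz": 0, "hand": 1}, {"tx": 0, "ty": 0.05, "tz": -0.14, "wx": 0, "wy": 0, "wz": 0, "hand": 1}, {"tx": -0.1, "ty": 0.05, "tz": -0.25, "wx": 0, "wy": 0, "wz": 0.1, "hand": 0.9}, {"tx": -0.22, "ty": 0.05, "tz": -0.3, "wx": 0, "wy": 0, "wz": 0.25, "hand": 0.8}, {"tx": -0.34, "ty": 0.05, "tz": -0.3, "wx": 0, "wy": 0, "wz": 0.4, "hand": 0.7}, {"tx": -0.46, "ty": 0.05, "tz": -0.3, "wx": 0, "wy": 0, "wz": 0.5, "hand": 0.65}, {"tx": -0.55, "ty": 0.05, "tz": -0.3, "wx": 0, "wy": 0, "wz": 0.5, "hand": 0.65}])

```text
time_s: 6.57
ee_pos: [0.479, -0.1329, 0.1945]
tool_rot: [0.998, 0.057, -0.001, -0.001]
contact_force: [-0.3, -0.9, -0.4]
opening: 0.0292
grip_force: 0.0
```

Run:
```python
from m import *
show()
from see import *
handle();yaw_lever()
```

```text
t 6.5667 pos [ 0.479  -0.1329  0.1945] psi 0.1142 F [-0.3 -0.9 -0.4] open 0.029161100295213998 bolt-tool [-0.1046  0.0958]
handle yaw -0.447 via bolt -0.404 len 0.045 ends [[0.4021, 0.0468], [0.4427, 0.0274]]
lever -0.072 0.045 ((342.9718933105469, 227.544921875), (6.595879077911377, 19.637731552124023), 77.00537872314453)
```

Run:
```python
from m import *
from h import *
from cell import grab_frame
f=grab_frame("top");im=f["image"];k=np.zeros(im.shape[:2],np.uint8);k[165:215,355:410]=255
m=yel(im)&k;print("px",cv2.countNonZero(m))
if m.any():
    a,b,r=ends(big(m));P=[ray(f,p,.11)[:2] for p in(a,b)];P.sort(key=lambda p:p[0]);u=P[1]-P[0];w=P[1]-B
    print("lever top",np.arctan2(u[1],u[0]),np.arctan2(w[1],w[0]),np.linalg.norm(u),np.linalg.norm(w))
k[:]=0;k[215:310,315:400]=255
a,b,r=ends(big(red(im)&k));P=[ray(f,p,.089)[:2] for p in(a,b)];P.sort(key=lambda p:p[0]);u=P[1]-P[0];print("handle top",np.arctan2(u[1],u[0]),np.linalg.norm(u))
s=-.43
json.dump([.4789,-.133,.1945,.1142],open("cmd.json","w"));c=load()
t=pol(s,-.145,0,.125);rows(lin(c,t,8),.64)
t2=pol(s,-.145,0,.069);rows(lin(t,t2,4),.64)
```

```text
px 110
lever top 0.026478262560432224 0.04534999008502164 0.039066853172741715 0.04632997945697195
handle top -0.4158708701187921 0.11124557630895116
[{tx: -0.008, ty: -0.071, tz: 0.029, wz: 0.087, hand: 0.64}, {tx: -0.016, ty: -0.142, tz: 0.058, wz: 0.173, hand: 0.64}, {tx: -0.024, ty: -0.214, tz: 0.087, wz: 0.26, hand: 0.64}, {tx: -0.032, ty: -0.285, tz: 0.116, wz: 0.346, hand: 0.64}, {tx: -0.04, ty: -0.356, tz: 0.145, wz: 0.433, hand: 0.64}, {tx: -0.048, ty: -0.427, tz: 0.174, wz: 0.52, hand: 0.64}, {tx: -0.056, ty: -0.499, tz: 0.203, wz: 0.606, hand: 0.64}, {tx: -0.064, ty: -0.57, tz: 0.232, wz: 0.693, hand: 0.64}]
[{tx: 0.0, ty: 0.0, tz: 0.047, wz: -0.0, hand: 0.64}, {tx: 0.0, ty: 0.0, tz: 0.093, wz: -0.0, hand: 0.64}, {tx: 0.0, ty: 0.0, tz: 0.14, wz: -0.0, hand: 0.64}, {tx: 0.0, ty: 0.0, tz: 0.187, wz: -0.0, hand: 0.64}]
```

The top view puts the lever 0.45 rad counter-clockwise of the ratchet's +x, so it is fully over. Next I straddle the grip.

Request:
step_arm(deltas=[{"tx": -0.008, "ty": -0.07, "tz": 0.03, "wx": 0, "wy": 0, "wz": 0.09, "hand": 0.64}, {"tx": -0.016, "ty": -0.14, "tz": 0.06, "wx": 0, "wy": 0, "wz": 0.17, "hand": 0.64}, {"tx": -0.024, "ty": -0.214, "tz": 0.09, "wx": 0, "wy": 0, "wz": 0.26, "hand": 0.64}, {"tx": -0.032, "ty": -0.285, "tz": 0.12, "wx": 0, "wy": 0, "wz": 0.35, "hand": 0.64}, {"tx": -0.04, "ty": -0.356, "tz": 0.145, "wx": 0, "wy": 0, "wz": 0.43, "hand": 0.64}, {"tx": -0.05, "ty": -0.43, "tz": 0.175, "wx": 0, "wy": 0, "wz": 0.52, "hand": 0.64}, {"tx": -0.056, "ty": -0.5, "tz": 0.2, "wx": 0, "wy": 0, "wz": 0.6, "hand": 0.64}, {"tx": -0.064, "ty": -0.57, "tz": 0.232, "wx": 0, "wy": 0, "wz": 0.693, "hand": 0.64}])

```text
time_s: 7.38
ee_pos: [0.4426, 0.0368, 0.1246]
tool_rot: [0.977, -0.212, -0.0, -0.0]
contact_force: [1.1, -0.9, 1.2]
opening: 0.0332
grip_force: 0.0
```

Request:
step_arm(deltas=[{"tx": 0, "ty": 0, "tz": 0, "wx": 0, "wy": 0, "wz": 0, "hand": 0.64}, {"tx": 0, "ty": 0, "tz": 0.03, "wx": 0, "wy": 0, "wz": 0, "hand": 0.64}])

```text
time_s: 7.55
ee_pos: [0.4434, 0.0362, 0.1164]
tool_rot: [0.978, -0.208, 0.001, -0.0]
contact_force: [0.6, -0.5, 0.5]
opening: 0.033
grip_force: 0.0
```

Run:
```python
from m import *
show()
from see import *
handle()
```

```text
t 7.55 pos [0.4434 0.0362 0.1164] psi -0.4197 F [ 0.6 -0.5  0.5] open 0.03301474119843593 bolt-tool [-0.1427 -0.0042]
handle yaw -0.42 via bolt -0.393 len 0.064 ends [[0.4439, 0.0273], [0.5028, 0.001]]
```

Request:
step_arm(deltas=[{"tx": -0.008, "ty": 0.014, "tz": 0.0, "wx": 0, "wy": 0, "wz": 0, "hand": 0.64}, {"tx": -0.008, "ty": 0.014, "tz": 0.04, "wx": 0, "wy": 0, "wz": 0, "hand": 0.64}, {"tx": -0.008, "ty": 0.014, "tz": 0.08, "wx": 0, "wy": 0, "wz": 0, "hand": 0.64}, {"tx": -0.008, "ty": 0.014, "tz": 0.12, "wx": 0, "wy": 0, "wz": 0, "hand": 0.64}, {"tx": -0.008, "ty": 0.014, "tz": 0.158, "wx": 0, "wy": 0, "wz": 0, "hand": 0.64}, {"tx": -0.008, "ty": 0.014, "tz": 0.158, "wx": 0, "wy": 0, "wz": 0, "hand": 0.64}])

```text
time_s: 8.1
ee_pos: [0.4375, 0.0313, 0.0672]
tool_rot: [0.978, -0.211, -0.002, 0.0]
contact_force: [-0.1, -0.2, -0.7]
opening: 0.0332
grip_force: 0.0
```

Run:
```python
from m import *
show()
c=np.array([*pol(-.42,-.145,0,.069)]);json.dump(list(c),open("cmd.json","w"))
a=c[3]
rows([pol(a+.04*i,-.145,0,.069) for i in range(1,9)],.64)
```

```text
t 8.1 pos [0.4375 0.0313 0.0672] psi -0.4242 F [-0.1 -0.2 -0.7] open 0.03315062648756686 bolt-tool [-0.1461  0.0033]
[{tx: 0.0, ty: 0.019, tz: 0.0, wz: -0.051, hand: 0.64}, {tx: 0.002, ty: 0.039, tz: 0.0, wz: -0.102, hand: 0.64}, {tx: 0.003, ty: 0.058, tz: 0.0, wz: -0.153, hand: 0.64}, {tx: 0.006, ty: 0.077, tz: 0.0, wz: -0.204, hand: 0.64}, {tx: 0.01, ty: 0.096, tz: 0.0, wz: -0.255, hand: 0.64}, {tx: 0.014, ty: 0.115, tz: 0.0, wz: -0.306, hand: 0.64}, {tx: 0.019, ty: 0.134, tz: 0.0, wz: -0.357, hand: 0.64}, {tx: 0.025, ty: 0.152, tz: 0.0, wz: -0.407, hand: 0.64}]
```

Request:
step_arm(deltas=[{"tx": 0, "ty": 0.02, "tz": 0, "wx": 0, "wy": 0, "wz": -0.05, "hand": 0.64}, {"tx": 0.002, "ty": 0.04, "tz": 0, "wx": 0, "wy": 0, "wz": -0.1, "hand": 0.64}, {"tx": 0.003, "ty": 0.058, "tz": 0, "wx": 0, "wy": 0, "wz": -0.15, "hand": 0.64}, {"tx": 0.006, "ty": 0.077, "tz": 0, "wx": 0, "wy": 0, "wz": -0.2, "hand": 0.64}, {"tx": 0.01, "ty": 0.096, "tz": 0, "wx": 0, "wy": 0, "wz": -0.255, "hand": 0.64}, {"tx": 0.014, "ty": 0.115, "tz": 0, "wx": 0, "wy": 0, "wz": -0.306, "hand": 0.64}, {"tx": 0.019, "ty": 0.134, "tz": 0, "wx": 0, "wy": 0, "wz": -0.357, "hand": 0.64}, {"tx": 0.025, "ty": 0.152, "tz": 0, "wx": 0, "wy": 0, "wz": -0.407, "hand": 0.64}])

```text
time_s: 8.77
ee_pos: [0.4273, -0.0129, 0.0693]
tool_rot: [0.999, -0.051, 0.001, -0.0]
contact_force: [1.4, 5.1, -0.9]
opening: 0.0328
grip_force: 2.5
```

Run:
```python
from m import *
show()
from see import *
handle()
c=load();a=c[3]
rows([pol(a+.025*i,-.145,0,.069) for i in range(1,9)],.64)
```

```text
t 8.7667 pos [ 0.4273 -0.0129  0.0693] psi -0.1029 F [ 1.4  5.1 -0.9] open 0.032802529013711335 bolt-tool [-0.1453  0.002 ]
handle yaw -0.143 via bolt -0.111 len 0.035 ends [[0.4616, -0.0135], [0.4966, -0.0186]]
[{tx: 0.0, ty: 0.012, tz: 0.0, wz: -0.032, hand: 0.64}, {tx: 0.001, ty: 0.024, tz: 0.0, wz: -0.064, hand: 0.64}, {tx: 0.001, ty: 0.036, tz: 0.0, wz: -0.095, hand: 0.64}, {tx: 0.002, ty: 0.048, tz: 0.0, wz: -0.127, hand: 0.64}, {tx: 0.004, ty: 0.06, tz: 0.0, wz: -0.159, hand: 0.64}, {tx: 0.005, ty: 0.072, tz: 0.0, wz: -0.191, hand: 0.64}, {tx: 0.007, ty: 0.084, tz: 0.0, wz: -0.223, hand: 0.64}, {tx: 0.01, ty: 0.096, tz: 0.0, wz: -0.255, hand: 0.64}]
```

Biting at about 5 N, so the bolt is turning. I continue the swing.

Run:
```python
from m import *
json.dump(list(pol(-.10,-.145,0,.069)),open("cmd.json","w"))
a=-.10
rows([pol(a+.045*i,-.145,0,.069) for i in range(1,9)],.64)
rows([pol(.26+.02*i,-.145,0,.069) for i in range(1,7)],.64)
```

```text
[{tx: 0.0, ty: 0.022, tz: 0.0, wz: -0.057, hand: 0.64}, {tx: 0.002, ty: 0.043, tz: 0.0, wz: -0.115, hand: 0.64}, {tx: 0.004, ty: 0.065, tz: 0.0, wz: -0.172, hand: 0.64}, {tx: 0.008, ty: 0.087, tz: 0.0, wz: -0.229, hand: 0.64}, {tx: 0.012, ty: 0.108, tz: 0.0, wz: -0.286, hand: 0.64}, {tx: 0.018, ty: 0.129, tz: 0.0, wz: -0.344, hand: 0.64}, {tx: 0.024, ty: 0.15, tz: 0.0, wz: -0.401, hand: 0.64}, {tx: 0.031, ty: 0.17, tz: 0.0, wz: -0.458, hand: 0.64}]
[{tx: 0.0, ty: 0.01, tz: 0.0, wz: -0.025, hand: 0.64}, {tx: 0.0, ty: 0.019, tz: 0.0, wz: -0.051, hand: 0.64}, {tx: 0.001, ty: 0.029, tz: 0.0, wz: -0.076, hand: 0.64}, {tx: 0.002, ty: 0.039, tz: 0.0, wz: -0.102, hand: 0.64}, {tx: 0.002, ty: 0.048, tz: 0.0, wz: -0.127, hand: 0.64}, {tx: 0.003, ty: 0.058, tz: 0.0, wz: -0.153, hand: 0.64}]
```

Request:
step_arm(deltas=[{"tx": 0, "ty": 0.022, "tz": 0, "wx": 0, "wy": 0, "wz": -0.06, "hand": 0.64}, {"tx": 0.002, "ty": 0.043, "tz": 0, "wx": 0, "wy": 0, "wz": -0.115, "hand": 0.64}, {"tx": 0.004, "ty": 0.065, "tz": 0, "wx": 0, "wy": 0, "wz": -0.17, "hand": 0.64}, {"tx": 0.008, "ty": 0.087, "tz": 0, "wx": 0, "wy": 0, "wz": -0.23, "hand": 0.64}, {"tx": 0.012, "ty": 0.108, "tz": 0, "wx": 0, "wy": 0, "wz": -0.286, "hand": 0.64}, {"tx": 0.018, "ty": 0.13, "tz": 0, "wx": 0, "wy": 0, "wz": -0.344, "hand": 0.64}, {"tx": 0.024, "ty": 0.15, "tz": 0, "wx": 0, "wy": 0, "wz": -0.4, "hand": 0.64}, {"tx": 0.031, "ty": 0.17, "tz": 0, "wx": 0, "wy": 0, "wz": -0.458, "hand": 0.64}])

```text
time_s: 9.48
ee_pos: [0.4315, -0.0644, 0.0694]
tool_rot: [0.992, 0.128, 0.001, -0.0]
contact_force: [3.4, 5.8, -1.3]
opening: 0.0331
grip_force: 2.5
```

Run:
```python
from m import *
show()
from see import *
handle()
```

```text
t 9.4833 pos [ 0.4315 -0.0644  0.0694] psi 0.2561 F [ 3.4  5.8 -1.3] open 0.03311343076836869 bolt-tool [-0.1457  0.0017]
handle yaw 0.288 via bolt 0.265 len 0.021 ends [[0.4797, -0.0508], [0.5001, -0.0448]]
```

Request:
step_arm(deltas=[{"tx": 0, "ty": 0.01, "tz": 0, "wx": 0, "wy": 0, "wz": -0.025, "hand": 0.64}, {"tx": 0, "ty": 0.02, "tz": 0, "wx": 0, "wy": 0, "wz": -0.05, "hand": 0.64}, {"tx": 0.001, "ty": 0.03, "tz": 0, "wx": 0, "wy": 0, "wz": -0.076, "hand": 0.64}, {"tx": 0.002, "ty": 0.039, "tz": 0, "wx": 0, "wy": 0, "wz": -0.1, "hand": 0.64}, {"tx": 0.002, "ty": 0.048, "tz": 0, "wx": 0, "wy": 0, "wz": -0.127, "hand": 0.64}, {"tx": 0.003, "ty": 0.058, "tz": 0, "wx": 0, "wy": 0, "wz": -0.153, "hand": 0.64}])

```text
time_s: 10.03
ee_pos: [0.4363, -0.0805, 0.0693]
tool_rot: [0.983, 0.186, 0.001, -0.0]
contact_force: [3.2, 5.8, -0.1]
opening: 0.0332
grip_force: 2.4
```

Run:
```python
from m import *
show()
c=pol(.378,-.145,0,.069);json.dump(list(c),open("cmd.json","w"))
# back-swing clockwise to psi -.70
g=[.378-.06*i for i in range(1,19)]
rows([pol(x,-.145,0,.069) for x in g[:8]],.64)
rows([pol(x,-.145,0,.069) for x in g[8:16]],.64)
```

```text
t 10.0333 pos [ 0.4363 -0.0805  0.0693] psi 0.3747 F [ 3.2  5.8 -0.1] open 0.033157726917788906 bolt-tool [-0.1463  0.0012]
[{tx: 0.001, ty: -0.029, tz: 0.0, wz: 0.076, hand: 0.64}, {tx: 0.003, ty: -0.058, tz: 0.0, wz: 0.153, hand: 0.64}, {tx: 0.008, ty: -0.087, tz: 0.0, wz: 0.229, hand: 0.64}, {tx: 0.014, ty: -0.115, tz: 0.0, wz: 0.306, hand: 0.64}, {tx: 0.022, ty: -0.143, tz: 0.0, wz: 0.382, hand: 0.64}, {tx: 0.031, ty: -0.17, tz: 0.0, wz: 0.458, hand: 0.64}, {tx: 0.042, ty: -0.197, tz: 0.0, wz: 0.535, hand: 0.64}, {tx: 0.055, ty: -0.223, tz: 0.0, wz: 0.611, hand: 0.64}]
[{tx: 0.001, ty: -0.029, tz: 0.0, wz: 0.076, hand: 0.64}, {tx: 0.003, ty: -0.058, tz: 0.0, wz: 0.153, hand: 0.64}, {tx: 0.008, ty: -0.087, tz: 0.0, wz: 0.229, hand: 0.64}, {tx: 0.014, ty: -0.115, tz: 0.0, wz: 0.306, hand: 0.64}, {tx: 0.022, ty: -0.143, tz: 0.0, wz: 0.382, hand: 0.64}, {tx: 0.031, ty: -0.17, tz: 0.0, wz: 0.458, hand: 0.64}, {tx: 0.042, ty: -0.197, tz: 0.0, wz: 0.535, hand: 0.64}, {tx: 0.055, ty: -0.223, tz: 0.0, wz: 0.611, hand: 0.64}]
```

Still 6–7 N against the bolt with no stop yet, and the handle is near its pin. Next comes the back-swing, which should only click.

Request:
step_arm(deltas=[{"tx": 0.001, "ty": -0.03, "tz": 0, "wx": 0, "wy": 0, "wz": 0.076, "hand": 0.64}, {"tx": 0.003, "ty": -0.058, "tz": 0, "wx": 0, "wy": 0, "wz": 0.15, "hand": 0.64}, {"tx": 0.008, "ty": -0.087, "tz": 0, "wx": 0, "wy": 0, "wz": 0.23, "hand": 0.64}, {"tx": 0.014, "ty": -0.115, "tz": 0, "wx": 0, "wy": 0, "wz": 0.306, "hand": 0.64}, {"tx": 0.022, "ty": -0.143, "tz": 0, "wx": 0, "wy": 0, "wz": 0.38, "hand": 0.64}, {"tx": 0.031, "ty": -0.17, "tz": 0, "wx": 0, "wy": 0, "wz": 0.458, "hand": 0.64}, {"tx": 0.042, "ty": -0.197, "tz": 0, "wx": 0, "wy": 0, "wz": 0.535, "hand": 0.64}, {"tx": 0.055, "ty": -0.223, "tz": 0, "wx": 0, "wy": 0, "wz": 0.611, "hand": 0.64}])

```text
time_s: 10.7
ee_pos: [0.4263, -0.0128, 0.0691]
tool_rot: [0.999, -0.054, -0.0, 0.0]
contact_force: [-0.0, -0.6, -0.2]
opening: 0.0331
grip_force: 0.5
```

Run:
```python
from m import *
show()
from see import *
handle()
```

```text
t 10.7 pos [ 0.4263 -0.0128  0.0691] psi -0.1085 F [-0.  -0.6 -0.2] open 0.03314539747063005 bolt-tool [-0.1463  0.0028]
handle yaw -0.043 via bolt -0.003 len 0.039 ends [[0.4583, -0.0254], [0.497, -0.0271]]
```

Only about 0.6 N, so the back-swing is idle clicking. I continue clockwise.

Request:
step_arm(deltas=[{"tx": 0.001, "ty": -0.03, "tz": 0, "wx": 0, "wy": 0, "wz": 0.076, "hand": 0.64}, {"tx": 0.003, "ty": -0.058, "tz": 0, "wx": 0, "wy": 0, "wz": 0.15, "hand": 0.64}, {"tx": 0.008, "ty": -0.087, "tz": 0, "wx": 0, "wy": 0, "wz": 0.23, "hand": 0.64}, {"tx": 0.014, "ty": -0.115, "tz": 0, "wx": 0, "wy": 0, "wz": 0.306, "hand": 0.64}, {"tx": 0.022, "ty": -0.143, "tz": 0, "wx": 0, "wy": 0, "wz": 0.38, "hand": 0.64}, {"tx": 0.031, "ty": -0.17, "tz": 0, "wx": 0, "wy": 0, "wz": 0.458, "hand": 0.64}, {"tx": 0.042, "ty": -0.197, "tz": 0, "wx": 0, "wy": 0, "wz": 0.535, "hand": 0.64}, {"tx": 0.055, "ty": -0.223, "tz": 0, "wx": 0, "wy": 0, "wz": 0.611, "hand": 0.64}])

```text
time_s: 11.42
ee_pos: [0.4497, 0.0522, 0.0689]
tool_rot: [0.957, -0.289, -0.0, 0.0]
contact_force: [-0.8, -0.9, 0.6]
opening: 0.0328
grip_force: 0.6
```

Request:
step_arm(deltas=[{"tx": 0, "ty": -0.02, "tz": 0, "wx": 0, "wy": 0, "wz": 0.05, "hand": 0.64}, {"tx": 0.002, "ty": -0.04, "tz": 0, "wx": 0, "wy": 0, "wz": 0.1, "hand": 0.64}, {"tx": 0.003, "ty": -0.058, "tz": 0, "wx": 0, "wy": 0, "wz": 0.15, "hand": 0.64}])

```text
time_s: 11.67
ee_pos: [0.4597, 0.0659, 0.0689]
tool_rot: [0.939, -0.344, -0.001, 0.001]
contact_force: [-2.0, -2.7, 1.1]
opening: 0.033
grip_force: 1.7
```

Run:
```python
from m import *
show()
from see import *
handle()
c=pol(-.70,-.145,0,.069);json.dump(list(c),open("cmd.json","w"))
rows([pol(-.70+.05*i,-.145,0,.069) for i in range(1,9)],.64)
```

```text
t 11.6667 pos [0.4597 0.0659 0.0689] psi -0.7027 F [-2.  -2.7  1.1] open 0.032989784173961166 bolt-tool [-0.1449  0.0026]
handle yaw -0.631 via bolt -0.613 len 0.058 ends [[0.4636, 0.0504], [0.5104, 0.0162]]
[{tx: 0.001, ty: 0.024, tz: 0.0, wz: -0.064, hand: 0.64}, {tx: 0.002, ty: 0.048, tz: 0.0, wz: -0.127, hand: 0.64}, {tx: 0.005, ty: 0.072, tz: 0.0, wz: -0.191, hand: 0.64}, {tx: 0.01, ty: 0.096, tz: 0.0, wz: -0.255, hand: 0.64}, {tx: 0.015, ty: 0.12, tz: 0.0, wz: -0.318, hand: 0.64}, {tx: 0.022, ty: 0.143, tz: 0.0, wz: -0.382, hand: 0.64}, {tx: 0.029, ty: 0.166, tz: 0.0, wz: -0.446, hand: 0.64}, {tx: 0.038, ty: 0.188, tz: 0.0, wz: -0.509, hand: 0.64}]
```

Request:
step_arm(deltas=[{"tx": 0.001, "ty": 0.024, "tz": 0, "wx": 0, "wy": 0, "wz": -0.064, "hand": 0.64}, {"tx": 0.002, "ty": 0.048, "tz": 0, "wx": 0, "wy": 0, "wz": -0.127, "hand": 0.64}, {"tx": 0.005, "ty": 0.072, "tz": 0, "wx": 0, "wy": 0, "wz": -0.19, "hand": 0.64}, {"tx": 0.01, "ty": 0.096, "tz": 0, "wx": 0, "wy": 0, "wz": -0.255, "hand": 0.64}, {"tx": 0.015, "ty": 0.12, "tz": 0, "wx": 0, "wy": 0, "wz": -0.32, "hand": 0.64}, {"tx": 0.022, "ty": 0.143, "tz": 0, "wx": 0, "wy": 0, "wz": -0.38, "hand": 0.64}, {"tx": 0.029, "ty": 0.166, "tz": 0, "wx": 0, "wy": 0, "wz": -0.446, "hand": 0.64}, {"tx": 0.038, "ty": 0.188, "tz": 0, "wx": 0, "wy": 0, "wz": -0.51, "hand": 0.64}])

```text
time_s: 12.38
ee_pos: [0.4333, 0.0157, 0.0691]
tool_rot: [0.989, -0.148, 0.001, -0.001]
contact_force: [3.2, 4.6, -2.2]
opening: 0.0332
grip_force: 2.6
```

Run:
```python
from m import *
show()
rows([pol(-.30+.025*i,-.145,0,.069) for i in range(1,7)],.64)
rows([pol(-.15+.0125*i,-.145,0,.069) for i in range(1,9)],.64)
```

```text
t 12.3833 pos [0.4333 0.0157 0.0691] psi -0.2979 F [ 3.2  4.6 -2.2] open 0.0331762396520424 bolt-tool [-0.1448  0.001 ]
[{tx: 0.0, ty: 0.012, tz: 0.0, wz: -0.032, hand: 0.64}, {tx: 0.001, ty: 0.024, tz: 0.0, wz: -0.064, hand: 0.64}, {tx: 0.001, ty: 0.036, tz: 0.0, wz: -0.095, hand: 0.64}, {tx: 0.002, ty: 0.048, tz: 0.0, wz: -0.127, hand: 0.64}, {tx: 0.004, ty: 0.06, tz: 0.0, wz: -0.159, hand: 0.64}, {tx: 0.005, ty: 0.072, tz: 0.0, wz: -0.191, hand: 0.64}]
[{tx: 0.0, ty: 0.006, tz: 0.0, wz: -0.016, hand: 0.64}, {tx: 0.0, ty: 0.012, tz: 0.0, wz: -0.032, hand: 0.64}, {tx: 0.0, ty: 0.018, tz: 0.0, wz: -0.048, hand: 0.64}, {tx: 0.001, ty: 0.024, tz: 0.0, wz: -0.064, hand: 0.64}, {tx: 0.001, ty: 0.03, tz: 0.0, wz: -0.08, hand: 0.64}, {tx: 0.001, ty: 0.036, tz: 0.0, wz: -0.095, hand: 0.64}, {tx: 0.002, ty: 0.042, tz: 0.0, wz: -0.111, hand: 0.64}, {tx: 0.002, ty: 0.048, tz: 0.0, wz: -0.127, hand: 0.64}]
```

Request:
step_arm(deltas=[{"tx": 0, "ty": 0.012, "tz": 0, "wx": 0, "wy": 0, "wz": -0.03, "hand": 0.64}, {"tx": 0.001, "ty": 0.024, "tz": 0, "wx": 0, "wy": 0, "wz": -0.064, "hand": 0.64}, {"tx": 0.001, "ty": 0.036, "tz": 0, "wx": 0, "wy": 0, "wz": -0.095, "hand": 0.64}, {"tx": 0.002, "ty": 0.048, "tz": 0, "wx": 0, "wy": 0, "wz": -0.127, "hand": 0.64}, {"tx": 0.004, "ty": 0.06, "tz": 0, "wx": 0, "wy": 0, "wz": -0.16, "hand": 0.64}, {"tx": 0.005, "ty": 0.072, "tz": 0, "wx": 0, "wy": 0, "wz": -0.19, "hand": 0.64}])

```text
time_s: 12.88
ee_pos: [0.4286, -0.0053, 0.0691]
tool_rot: [0.997, -0.075, 0.001, -0.0]
contact_force: [4.6, 4.2, -2.8]
opening: 0.033
grip_force: 2.4
```

Request:
step_arm(deltas=[{"tx": 0, "ty": 0.008, "tz": 0, "wx": 0, "wy": 0, "wz": -0.02, "hand": 0.64}, {"tx": 0, "ty": 0.016, "tz": 0, "wx": 0, "wy": 0, "wz": -0.04, "hand": 0.64}, {"tx": 0.001, "ty": 0.024, "tz": 0, "wx": 0, "wy": 0, "wz": -0.064, "hand": 0.64}])

```text
time_s: 13.13
ee_pos: [0.4277, -0.0124, 0.0691]
tool_rot: [0.999, -0.05, 0.001, -0.0]
contact_force: [3.5, 4.3, -0.9]
opening: 0.0329
grip_force: 2.4
```

Tooth geometry puts this swing's bite at about -0.445 rad and the stop at a handle yaw of 0 to 0.33. I can advance about 13 mm safely, then feel for it in small steps.

Request:
step_arm(deltas=[{"tx": 0, "ty": 0.01, "tz": 0, "wx": 0, "wy": 0, "wz": -0.026, "hand": 0.64}, {"tx": 0, "ty": 0.02, "tz": 0, "wx": 0, "wy": 0, "wz": -0.053, "hand": 0.64}, {"tx": 0.001, "ty": 0.03, "tz": 0, "wx": 0, "wy": 0, "wz": -0.08, "hand": 0.64}, {"tx": 0.002, "ty": 0.04, "tz": 0, "wx": 0, "wy": 0, "wz": -0.105, "hand": 0.64}])

```text
time_s: 13.47
ee_pos: [0.4271, -0.0244, 0.0691]
tool_rot: [1.0, -0.009, 0.001, -0.0]
contact_force: [2.5, 5.0, -1.8]
opening: 0.033
grip_force: 2.4
```

Request:
step_arm(deltas=[{"tx": 0, "ty": 0.006, "tz": 0, "wx": 0, "wy": 0, "wz": -0.016, "hand": 0.64}, {"tx": 0, "ty": 0.012, "tz": 0, "wx": 0, "wy": 0, "wz": -0.032, "hand": 0.64}, {"tx": 0, "ty": 0.018, "tz": 0, "wx": 0, "wy": 0, "wz": -0.048, "hand": 0.64}])

```text
time_s: 13.72
ee_pos: [0.4271, -0.0298, 0.0691]
tool_rot: [1.0, 0.01, 0.001, -0.0]
contact_force: [2.9, 4.5, -1.7]
opening: 0.0334
grip_force: 2.4
```

Request:
step_arm(deltas=[{"tx": 0, "ty": 0.006, "tz": 0, "wx": 0, "wy": 0, "wz": -0.016, "hand": 0.64}, {"tx": 0, "ty": 0.012, "tz": 0, "wx": 0, "wy": 0, "wz": -0.032, "hand": 0.64}, {"tx": 0, "ty": 0.018, "tz": 0, "wx": 0, "wy": 0, "wz": -0.048, "hand": 0.64}])

```text
time_s: 13.97
ee_pos: [0.4273, -0.0352, 0.0691]
tool_rot: [1.0, 0.029, 0.001, -0.0]
contact_force: [3.7, 5.2, -2.0]
opening: 0.0327
grip_force: 2.4
```

Request:
step_arm(deltas=[{"tx": 0, "ty": 0.006, "tz": 0, "wx": 0, "wy": 0, "wz": -0.016, "hand": 0.64}, {"tx": 0, "ty": 0.012, "tz": 0, "wx": 0, "wy": 0, "wz": -0.032, "hand": 0.64}, {"tx": 0, "ty": 0.018, "tz": 0, "wx": 0, "wy": 0, "wz": -0.048, "hand": 0.64}])

```text
time_s: 14.22
ee_pos: [0.4276, -0.0406, 0.0691]
tool_rot: [0.999, 0.047, 0.001, -0.0]
contact_force: [4.2, 4.5, -1.2]
opening: 0.0331
grip_force: 2.4
```

Request:
step_arm(deltas=[{"tx": 0, "ty": 0.006, "tz": 0, "wx": 0, "wy": 0, "wz": -0.016, "hand": 0.64}, {"tx": 0, "ty": 0.012, "tz": 0, "wx": 0, "wy": 0, "wz": -0.032, "hand": 0.64}, {"tx": 0, "ty": 0.018, "tz": 0, "wx": 0, "wy": 0, "wz": -0.048, "hand": 0.64}])

```text
time_s: 14.47
ee_pos: [0.4281, -0.0459, 0.0692]
tool_rot: [0.998, 0.066, 0.001, -0.0]
contact_force: [2.6, 4.4, 0.2]
opening: 0.0335
grip_force: 2.3
```

Request:
step_arm(deltas=[{"tx": 0, "ty": 0.006, "tz": 0, "wx": 0, "wy": 0, "wz": -0.016, "hand": 0.64}, {"tx": 0, "ty": 0.012, "tz": 0, "wx": 0, "wy": 0, "wz": -0.032, "hand": 0.64}, {"tx": 0.001, "ty": 0.018, "tz": 0, "wx": 0, "wy": 0, "wz": -0.048, "hand": 0.64}])

```text
time_s: 14.72
ee_pos: [0.4288, -0.0511, 0.0691]
tool_rot: [0.996, 0.085, 0.001, -0.0]
contact_force: [1.8, 4.6, 0.1]
opening: 0.0333
grip_force: 2.4
```

Request:
step_arm(deltas=[{"tx": 0, "ty": 0.006, "tz": 0, "wx": 0, "wy": 0, "wz": -0.016, "hand": 0.64}, {"tx": 0, "ty": 0.012, "tz": 0, "wx": 0, "wy": 0, "wz": -0.032, "hand": 0.64}, {"tx": 0.001, "ty": 0.018, "tz": 0, "wx": 0, "wy": 0, "wz": -0.048, "hand": 0.64}])

```text
time_s: 14.97
ee_pos: [0.4298, -0.0564, 0.0691]
tool_rot: [0.995, 0.104, 0.001, -0.0]
contact_force: [1.9, 4.5, 0.5]
opening: 0.0333
grip_force: 2.4
```

Request:
step_arm(deltas=[{"tx": 0, "ty": 0.006, "tz": 0, "wx": 0, "wy": 0, "wz": -0.016, "hand": 0.64}, {"tx": 0, "ty": 0.012, "tz": 0, "wx": 0, "wy": 0, "wz": -0.032, "hand": 0.64}, {"tx": 0.001, "ty": 0.018, "tz": 0, "wx": 0, "wy": 0, "wz": -0.048, "hand": 0.64}])

```text
time_s: 15.22
ee_pos: [0.431, -0.0615, 0.0691]
tool_rot: [0.992, 0.123, 0.001, -0.0]
contact_force: [1.5, 4.8, 1.6]
opening: 0.033
grip_force: 2.4
```

Request:
step_arm(deltas=[{"tx": 0, "ty": 0.006, "tz": 0, "wx": 0, "wy": 0, "wz": -0.016, "hand": 0.64}, {"tx": 0, "ty": 0.012, "tz": 0, "wx": 0, "wy": 0, "wz": -0.032, "hand": 0.64}, {"tx": 0.001, "ty": 0.018, "tz": 0, "wx": 0, "wy": 0, "wz": -0.048, "hand": 0.64}])

```text
time_s: 15.47
ee_pos: [0.4322, -0.0656, 0.069]
tool_rot: [0.99, 0.141, 0.0, -0.001]
contact_force: [0.7, 13.3, 3.1]
opening: 0.0333
grip_force: 6.7
```

Run:
```python
from m import *
show()
from see import *
handle()
```

```text
t 15.4667 pos [ 0.4322 -0.0656  0.069 ] psi 0.2826 F [ 0.7 13.3  3.1] open 0.03327403830878175 bolt-tool [-0.1454 -0.0008]
handle yaw -1.377 via bolt 0.134 len 0.023 ends [[0.4886, -0.037], [0.4931, -0.0598]]
```

13 N at a handle yaw of about 0.22, well short of the pin at 0.395, so this is the bolt's stop. I now lean gently up to 15 N.

Request:
step_arm(deltas=[{"tx": 0, "ty": 0.001, "tz": 0, "wx": 0, "wy": 0, "wz": 0, "hand": 0.64}, {"tx": 0, "ty": 0.001, "tz": 0, "wx": 0, "wy": 0, "wz": 0, "hand": 0.64}])

```text
time_s: 15.68
ee_pos: [0.4322, -0.0657, 0.069]
tool_rot: [0.99, 0.141, 0.0, -0.001]
contact_force: [1.4, 12.3, 2.9]
opening: 0.0328
grip_force: 5.7
```

Request:
step_arm(deltas=[{"tx": 0, "ty": 0.003, "tz": 0, "wx": 0, "wy": 0, "wz": 0, "hand": 0.64}, {"tx": 0, "ty": 0.003, "tz": 0, "wx": 0, "wy": 0, "wz": 0, "hand": 0.64}, {"tx": 0, "ty": 0.003, "tz": 0, "wx": 0, "wy": 0, "wz": 0, "hand": 0.64}])

```text
time_s: 15.93
ee_pos: [0.4323, -0.0662, 0.069]
tool_rot: [0.99, 0.141, 0.0, -0.002]
contact_force: [1.3, 13.3, 3.2]
opening: 0.0332
grip_force: 6.4
```

Request:
step_arm(deltas=[{"tx": 0, "ty": 0.003, "tz": 0, "wx": 0, "wy": 0, "wz": 0, "hand": 0.64}, {"tx": 0, "ty": 0.006, "tz": 0, "wx": 0, "wy": 0, "wz": 0, "hand": 0.64}, {"tx": 0, "ty": 0.006, "tz": 0, "wx": 0, "wy": 0, "wz": 0, "hand": 0.64}, {"tx": 0, "ty": 0.006, "tz": 0, "wx": 0, "wy": 0, "wz": 0, "hand": 0.64}])

```text
time_s: 16.27
ee_pos: [0.4325, -0.0674, 0.069]
tool_rot: [0.99, 0.14, 0.0, -0.002]
contact_force: [1.4, 17.2, 4.7]
opening: 0.0332
grip_force: 7.8
```

Request:
step_arm(deltas=[{"tx": 0, "ty": -0.001, "tz": 0, "wx": 0, "wy": 0, "wz": 0, "hand": 0.64}, {"tx": 0, "ty": -0.001, "tz": 0, "wx": 0, "wy": 0, "wz": 0, "hand": 0.64}, {"tx": 0, "ty": -0.001, "tz": 0, "wx": 0, "wy": 0, "wz": 0, "hand": 0.64}, {"tx": 0, "ty": -0.001, "tz": 0, "wx": 0, "wy": 0, "wz": 0, "hand": 0.64}])

```text
time_s: 16.6
ee_pos: [0.4325, -0.0672, 0.069]
tool_rot: [0.99, 0.141, 0.0, -0.002]
contact_force: [0.9, 15.5, 4.5]
opening: 0.0333
grip_force: 7.4
```

Holding at 15 N for more than a second.

Request:
step_arm(deltas=[{"tx": 0, "ty": 0, "tz": 0, "wx": 0, "wy": 0, "wz": 0, "hand": 0.64}, {"tx": 0, "ty": 0, "tz": 0, "wx": 0, "wy": 0, "wz": 0, "hand": 0.64}, {"tx": 0, "ty": 0, "tz": 0, "wx": 0, "wy": 0, "wz": 0, "hand": 0.64}, {"tx": 0, "ty": 0, "tz": 0, "wx": 0, "wy": 0, "wz": 0, "hand": 0.64}, {"tx": 0, "ty": 0, "tz": 0, "wx": 0, "wy": 0, "wz": 0, "hand": 0.64}, {"tx": 0, "ty": 0, "tz": 0, "wx": 0, "wy": 0, "wz": 0, "hand": 0.64}, {"tx": 0, "ty": 0, "tz": 0, "wx": 0, "wy": 0, "wz": 0, "hand": 0.64}, {"tx": 0, "ty": 0, "tz": 0, "wx": 0, "wy": 0, "wz": 0, "hand": 0.64}])

```text
time_s: 17.27
ee_pos: [0.4325, -0.0672, 0.069]
tool_rot: [0.99, 0.141, 0.0, -0.002]
contact_force: [1.1, 16.0, 4.3]
opening: 0.0332
grip_force: 7.4
```

Request:
step_arm(deltas=[{"tx": 0, "ty": 0, "tz": 0, "wx": 0, "wy": 0, "wz": 0, "hand": 0.64}, {"tx": 0, "ty": 0, "tz": 0, "wx": 0, "wy": 0, "wz": 0, "hand": 0.64}, {"tx": 0, "ty": 0, "tz": 0, "wx": 0, "wy": 0, "wz": 0, "hand": 0.64}, {"tx": 0, "ty": 0, "tz": 0, "wx": 0, "wy": 0, "wz": 0, "hand": 0.64}, {"tx": 0, "ty": 0, "tz": 0, "wx": 0, "wy": 0, "wz": 0, "hand": 0.64}, {"tx": 0, "ty": 0, "tz": 0, "wx": 0, "wy": 0, "wz": 0, "hand": 0.64}, {"tx": 0, "ty": 0, "tz": 0, "wx": 0, "wy": 0, "wz": 0, "hand": 0.64}, {"tx": 0, "ty": 0, "tz": 0, "wx": 0, "wy": 0, "wz": 0, "hand": 0.64}])

```text
time_s: 17.93
ee_pos: [0.4324, -0.0672, 0.069]
tool_rot: [0.99, 0.141, 0.0, -0.002]
contact_force: [1.8, 14.8, 4.2]
opening: 0.0332
grip_force: 7.4
```

The lean was held for 1.3 s. I ease off, centre and lift away.

Request:
step_arm(deltas=[{"tx": 0, "ty": -0.008, "tz": 0, "wx": 0, "wy": 0, "wz": 0, "hand": 0.64}, {"tx": 0, "ty": -0.016, "tz": 0, "wx": 0, "wy": 0, "wz": 0, "hand": 0.64}, {"tx": 0, "ty": -0.024, "tz": 0, "wx": 0, "wy": 0, "wz": 0, "hand": 0.6}, {"tx": 0, "ty": -0.032, "tz": 0, "wx": 0, "wy": 0, "wz": 0, "hand": 0.55}, {"tx": 0, "ty": -0.037, "tz": 0, "wx": 0, "wy": 0, "wz": 0, "hand": 0.5}, {"tx": 0, "ty": -0.037, "tz": 0, "wx": 0, "wy": 0, "wz": 0, "hand": 0.45}])

```text
time_s: 18.43
ee_pos: [0.4296, -0.0589, 0.0687]
tool_rot: [0.99, 0.141, -0.0, 0.0]
contact_force: [-0.1, -0.3, 0.3]
opening: 0.0481
grip_force: 0.0
```

Request:
step_arm(deltas=[{"tx": 0, "ty": 0, "tz": -0.06, "wx": 0, "wy": 0, "wz": 0, "hand": 0.45}, {"tx": 0, "ty": 0, "tz": -0.14, "wx": 0, "wy": 0, "wz": 0, "hand": 0.45}, {"tx": 0, "ty": 0, "tz": -0.25, "wx": 0, "wy": 0, "wz": 0, "hand": 0.45}, {"tx": 0, "ty": 0.08, "tz": -0.35, "wx": 0, "wy": 0, "wz": 0, "hand": 0.45}, {"tx": 0, "ty": 0.2, "tz": -0.42, "wx": 0, "wy": 0, "wz": 0, "hand": 0.45}, {"tx": 0, "ty": 0.32, "tz": -0.45, "wx": 0, "wy": 0, "wz": 0, "hand": 0.45}, {"tx": 0, "ty": 0.42, "tz": -0.45, "wx": 0, "wy": 0, "wz": 0, "hand": 0.45}, {"tx": 0, "ty": 0.5, "tz": -0.45, "wx": 0, "wy": 0, "wz": 0, "hand": 0.45}])

```text
time_s: 19.1
ee_pos: [0.4722, -0.2057, 0.2047]
tool_rot: [0.99, 0.141, 0.001, 0.001]
contact_force: [0.9, -0.4, 0.5]
opening: 0.0503
grip_force: 0.0
```

Run:
```python
from m import *
show()
from cell import grab_frame
import cv2
from see import *
handle();yaw_lever()
f=grab_frame("side")["image"]
cv2.imwrite("pics/end.png",f[:,:,::-1])
```

```text
t 19.1 pos [ 0.4722 -0.2057  0.2047] psi 0.2819 F [ 0.9 -0.4  0.5] open 0.050286396040958914 bolt-tool [-0.1459  0.145 ]
handle yaw 0.194 via bolt 0.209 len 0.029 ends [[0.3902, -0.0643], [0.4189, -0.0586]]
lever 0.53 0.0444 ((338.5, 222.5), (5.656853675842285, 19.798988342285156), 45.0)
```

View pics/end.png

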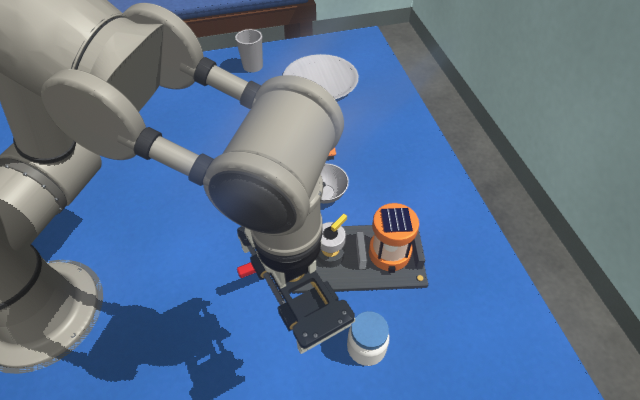

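The final picture shows the gripper clear, the ratchet still on the bolt, the lever at (338,222) on its loosening side, and the bowl and jar (370,338) in place. I hand it in.

```bash
python3 -c "
from cell import *
print(job_done())"
```

```text
the job is handed in; nothing more can be done
None
```

I flipped the lever fully to loosening, wound the bolt counter-clockwise to its stop in two swings, and leaned there at about 15 N for over a second. The robot then let go with the ratchet still on the bolt; the highest reading was about 18 N, and the job is handed in at about 19 s with no verdict shown.

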